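# Park the castor caddy under the plank

## Robot

A 6-joint arm with a two-finger parallel gripper is mounted at the origin on the work surface. World frame = base frame: x ahead of the robot, y to its left, z up, the work surface at z = 0. Lengths are in m, angles in rad, forces in N, time in s.
With the tool pointing down it reaches from about 0.425 to 0.95 m from the base axis. Payload 3.5 kg.
Tool frame: the origin (TCP) lies midway between the tips of the shut fingers; the grasp point (between the pads) lies 19 mm behind it; y points along the fingers, x is the direction in which the jaws open and shut, and the axes are right-handed (so a half turn about y gives the same grasp; the last joint's range is limited). The gripper opens to 85 mm and grips with 20 to 120 N. Pads are 22 mm wide; open, the fingers measure 114 mm over their backs; the gripper's body (76 mm by 85 mm) begins 54 mm behind the grasp point. The pads swing forward as they close: fully open they stand 13 mm farther back than shut.
Start: joints at [1.099, 0.286, 1.577, -0, 1.279, -0.15], TCP at [0.213, 0.64, 0.195] pointing down, gripper open.
Joint ranges: [-2.77, 2.77], [-0.9, 2.22], [0.21, 2.48], [-1.53, 4.67], [0.24, 2.81], [-2.84, 2.84]. Speed limits (rad/s): [2.79, 2.79, 3.14, 3.14, 3.14, 3.14].

## Interface

Orientations are given as a unit quaternion [x, y, z, w].
In Python, from plant import ctrl, viewer gives the robot as it stands.
- The arm moves only by the tool step_arm, never from a script. Its argument "rows" is a list of rows, each a list of 3 entries, a list of its own where there are three numbers: the turn, a rotation vector about the tool's x, y, z in degrees, then the shift along the tool's x, y, z in mm, then the closure, from 0 (fully open) to 1 (shut). A call has 1 to 10 rows; each row is the pose to reach, as a shift and turn from the pose commanded when the call began, along the tool's axes at that moment; what a row does not reach only later rows make up. A row lasts 1/12 s, in which the tool goes at most 41.7 mm and 7.16 degrees, less where a joint would pass 70% of its speed; a pose out of reach is approached as far as the arm can. A call with a gripper value outside its range is refused whole. The fingers move at their own pace and stop on an object; "newtons" is the grip in N (left out, the last holds). Time passes only in rows, so rows that repeat a pose let the fingers close. It gives the time, the measured TCP pose, the force and the opening at its end, in the units of the state.
- ctrl.get_state(): the state, without advancing time (a new reading comes with each control period).
- viewer.read_camera(name): name is "scene" or "top" or "wrist"; returns (picture, depth): 384x512x3 uint8, red, green, blue; 384x512 float32, m along the optical axis (not along the pixel's ray), 0 where there is no reading.
- viewer.calibration(name): a dict with "K" (3x3 intrinsics, pixels), "R" (3x3) and "t" (3): a world point X has camera coordinates R X + t. Camera axes: x right, y down, z forward; pixel columns grow to the right and rows downward; lengths in m; the calibration is good to about 2 mm. The wrist camera is an equidistant fisheye: a pixel r from the principal point sees the ray r / f radians off the axis. A picture is of the moment at which its call begins: read the wrist's pose just before it. calibration takes no time and is no camera call; for the wrist camera it gives the pose at the moment of the call.
- ctrl.sign_off(): hands the job in, once; it reports no verdict.
The state is a dict: "time": time; "qpos": joint angles; "dq": joint speeds; "joint_efforts": joint torques, N m; "eef_pos": TCP position; "tcp_rot": TCP orientation; "contact_force": force on the tool from outside, world axes, zero at the start; "wrist_torque": the same for the moment, N m; "opening": opening from 0.0 (shut) to 1.0 (fully open).
Only numpy, scipy, OpenCV 4.12 (cv2) and the standard library are available. Lean on these libraries where they do the work, as an engineer would, in place of code of your own. Each camera call takes 0.05 s, during which the arm holds its last target.

## Task

Roll the little wheeled stock caddy straight ahead, never lifting it, until all four swivel castors trail straight behind their pivots, before its nose goes under the plank. Then steer it nose first under the plank until its whole deck stands inside the white taped outline, square with it and with the castors still trailing straight; let go, and after that swing the keeper bar all the way across behind it. Leave the hammer, the jar and the carton where they are.

Things in the scene. Friction and masses are not known exactly. Their poses are not given: they have to be found in the camera images.
- caddy: loose wheeled caddy, 0.7 to 1 kg. Origin on the bench under the middle of the deck; x points to its nose (the way it is to roll), y left, z up. Plywood deck 160 (x) x 120 (y) x 12 mm, top 54 mm above the bench, on four swivel castors. A fixed open wooden box with steel brackets covers x = -44 to 76 mm, 90 mm high (brackets 97 mm). At the back stands an upright grip board
- grip_board (a point): gripping point on the caddy's upright grip board, at x = -65, y = 0, z = 130 mm in the caddy's frame. The board is 14 mm thick (along y), 30 mm long (along x, from x = -80 to -50 mm) and stands from the deck to z = 152 mm; it is rigidly part of the caddy
- wheel_fl (a point): centre of the front left castor's wheel (30 mm across, axle 15 mm above the bench). The castor swivels freely, full turn, on an upright pivot at x = 55, y = 36 mm in the caddy's frame; the wheel trails 16 mm from that pivot. Trailing straight, the wheel centre is 16 mm directly behind the pivot (towards the caddy's -x)
- wheel_fr (a point): centre of the front right castor's wheel (30 mm across, axle 15 mm above the bench). The castor swivels freely, full turn, on an upright pivot at x = 55, y = -36 mm in the caddy's frame; the wheel trails 16 mm from that pivot. Trailing straight, the wheel centre is 16 mm directly behind the pivot (towards the caddy's -x)
- wheel_bl (a point): centre of the back left castor's wheel (30 mm across, axle 15 mm above the bench). The castor swivels freely, full turn, on an upright pivot at x = -48, y = 36 mm in the caddy's frame; the wheel trails 16 mm from that pivot. Trailing straight, the wheel centre is 16 mm directly behind the pivot (towards the caddy's -x)
- wheel_br (a point): centre of the back right castor's wheel (30 mm across, axle 15 mm above the bench). The castor swivels freely, full turn, on an upright pivot at x = -48, y = -36 mm in the caddy's frame; the wheel trails 16 mm from that pivot. Trailing straight, the wheel centre is 16 mm directly behind the pivot (towards the caddy's -x)
- bay: parking bay fixed to the bench. Origin on the bench at the middle of a white tape outline whose inside is 184 (x) x 144 (y) mm, 12 mm more than the deck all round; x is the way the caddy must point and roll in, y left, z up. Two wooden side frames carry a plank: uprights x = -60 to 10 mm, y = 103 to 127 mm either side; foot rails 20 mm high, x = -130 to 120 mm, y = 102 to 128 mm either side
- plank (a point): middle of the plank's back lower edge, at x = -65, y = 0, z = 200 mm of the bay. The wooden plank spans x = -65 to 15 mm, y = -128 to 128 mm, z = 200 to 222 mm. When the caddy is parked its grip board stands under this edge: an upright gripper finds no room there, so the tool must lean back from the plank by about 40 to 45 degrees
- keeper (a joint): angle (rad) of the keeper bar, which swings level about an upright pin (keeper_pin). At 0 it points from the pin straight back (the bay's -x); it grows as it swings anticlockwise seen from above, towards the bay's middle line; at 1.57, its stop, it lies square across behind the caddy (the bay's -y). Starts open, -0.6 to -0.3 (flared outward). Stays where left; about 1 N at its end moves it
- keeper_pin (a point): the keeper bar's pin, at x = -107, y = 115 mm of the bay, 75 mm above the bench (mid height of the bar), on a 62 mm high wooden post. The dark steel bar is 16 mm thick, 22 mm tall (64 to 86 mm above the bench) and reaches 95 mm out from the pin
- keeper_knob (a point): middle of the upright wooden knob on the keeper bar, 82 mm out from the pin, 103 mm above the bench; the knob is 18 mm across and stands 86 to 126 mm above the bench
- hammer: bystander: hammer lying on the bench beyond the bay; origin on the bench under it
- jar: bystander: screw jar 72 mm across, 100 mm tall; origin under its middle
- carton: bystander: closed carton 110 x 150 x 75 mm; origin under its middle
Things that resemble listed ones, but are neither listed nor needed, are in the scene too. What is meant by the caddy is not orange, and is the smaller of those in its own colour.

How it is judged:
By the outcome, as a careful person would: the job done as asked, in the order asked, and still so for the second after the job is handed in, with the robot touching nothing.
It also fails if it takes over 61 s, if anything falls off the work surface, if the arm or the gripper's body presses on something with over 40 N, if the wrist force passes 120 N, or if a joint passes its speed limit or range.

## Working session

There is one attempt and no reset: what is moved stays moved. The work goes in short steps, Python scripts to look and compute and a tool call to move; the robot and the scene stay as the last step left them, time stands still between calls to the robot, and variables do not carry over. Pictures are saved under pics/ and viewed, and the job is handed in when it is done.

Besides the shell and the picture viewer there is one more tool, called after "Request:" by a JSON object that holds its "op" and its "data", one argument or row to a line. step_arm: Moves the arm, as the interface text tells. Its arguments: {"type":"object","properties":{"rows":{"type":"array"},"newtons":{"type":"number"}},"required":["rows"]}

```bash
ls; mkdir -p pics
python3 - <<'E'
from plant import ctrl, viewer
import cv2
print(ctrl.get_state())
for n in ("scene","top","wrist"):
    c=viewer.calibration(n);print(n,c)
    p,d=viewer.read_camera(n)
    cv2.imwrite(f"pics/{n}0.png",p[:,:,::-1])
    import numpy as np; np.save(f"pics/{n}0.npy",d)
E
```

```text
pics
{'time': 0.0, 'qpos': array([ 1.09899845e+00,  2.87193598e-01,  1.57818806e+00, -1.84805159e-05,
        1.27857702e+00, -1.50006585e-01]), 'dq': array([-0.00142491,  0.00096748,  0.00175219, -0.00129571,  0.00101856,
       -0.00115169]), 'joint_efforts': array([ 1.81768653e-03, -4.05970252e+01, -2.92631418e+01, -8.43357998e-05,
        5.66227201e-03, -5.36527793e-06]), 'eef_pos': array([0.21311966, 0.63969023, 0.19352266]), 'tcp_rot': array([ 0.57402952,  0.41270092, -0.41418341, -0.57325401]), 'contact_force': array([ 1.0944616 ,  0.32461407, -0.03921565]), 'wrist_torque': array([-0.01380859,  0.00252811, -0.01063685]), 'opening': 1.0011138899282608}
scene {'K': array([[352.95635872,   0.        , 250.15490238],
       [  0.        , 352.95635872, 198.32429866],
       [  0.        ,   0.        ,   1.        ]]), 'R': array([[ 0.79982894,  0.60021482,  0.00397897],
       [ 0.49490793, -0.65572021, -0.5701729 ],
       [-0.33961713,  0.45801002, -0.82151508]]), 't': array([-0.37862461, -0.17117714,  1.517163  ])}
top {'K': array([[405.00545341,   0.        , 260.29426965],
       [  0.        , 405.00545341, 187.30166871],
       [  0.        ,   0.        ,   1.        ]]), 'R': array([[-1.03328546e-02, -9.99945812e-01, -1.26695315e-03],
       [-9.86221376e-01,  1.04002243e-02, -1.65103706e-01],
       [ 1.65107936e-01, -4.56496309e-04, -9.86275398e-01]]), 't': array([-0.05096653,  0.53237918,  1.17832909])}
wrist {'K': array([[297.31863964,   0.        , 259.74255639],
       [  0.        , 297.31863964, 192.09466509],
       [  0.        ,   0.        ,   1.        ]]), 'R': array([[ 0.31632738,  0.94864691, -0.00245446],
       [ 0.90633527, -0.30145238,  0.29611288],
       [ 0.28016667, -0.09589318, -0.9551498 ]]), 't': array([-0.67289007, -0.03916709,  0.37882591])}
```

View pics/scene0.png

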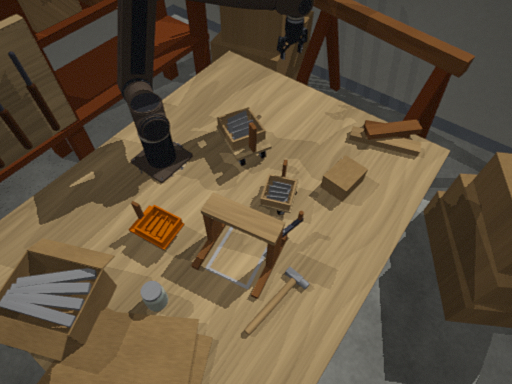

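View pics/top0.png

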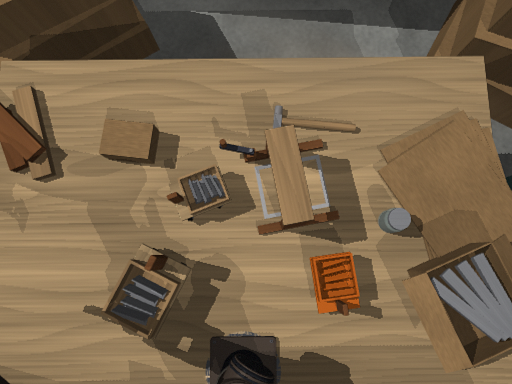

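View pics/wrist0.png

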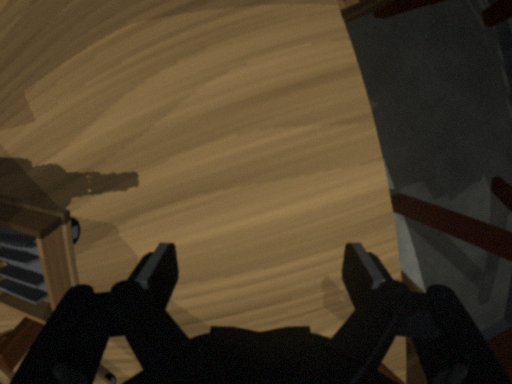

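Candidates for the caddy in the top view are the small wood one (204,189), the large wood one (143,295) and the orange one (335,282). By the description it is the small wood one, so I'll check it in a close crop.

```bash
cat > h.py <<'E'
import numpy as np, cv2
from plant import ctrl, viewer
from scipy.spatial.transform import Rotation as Rot
def ray(c,u,v):
    d=np.linalg.inv(c["K"])@np.array([u,v,1.0])
    return -c["R"].T@c["t"], c["R"].T@d
def onplane(c,u,v,z):
    o,d=ray(c,u,v); return o+d*(z-o[2])/d[2]
def proj(c,X):
    p=c["R"]@np.asarray(X)+c["t"]; q=c["K"]@p; return q[:2]/q[2]
E
python3 - <<'E'
import cv2
a=cv2.imread("pics/top0.png")[100:250,140:360]
cv2.imwrite("pics/topc0.png",cv2.resize(a,None,fx=3.6,fy=3.6,interpolation=cv2.INTER_CUBIC))
a=cv2.imread("pics/scene0.png")[145:305,180:330]
cv2.imwrite("pics/scc0.png",cv2.resize(a,None,fx=3.7,fy=3.7,interpolation=cv2.INTER_CUBIC))
E
```

```text
(no output)
```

View pics/topc0.png

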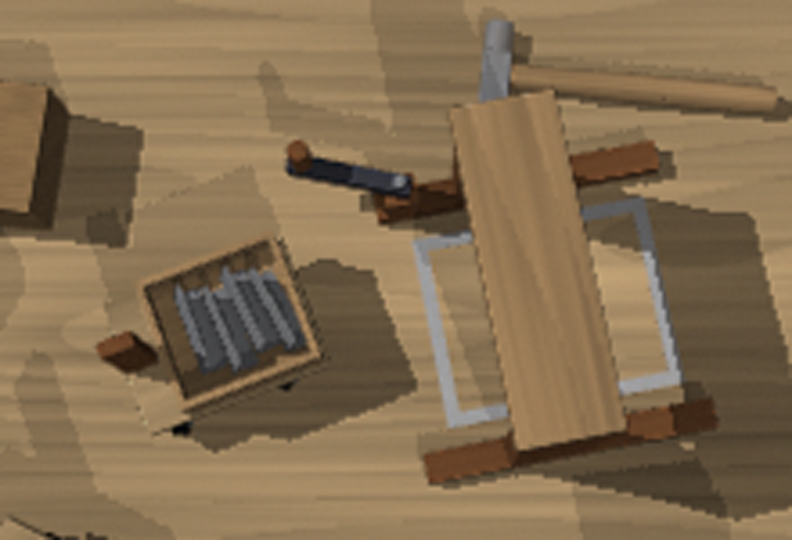

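View pics/scc0.png

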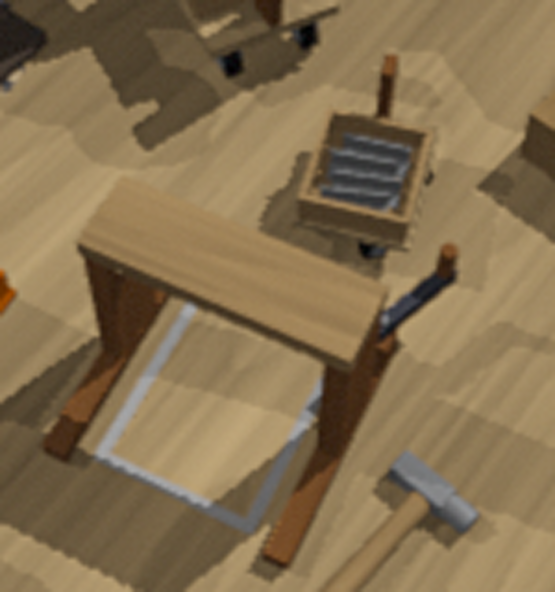

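The crop shows the small plywood caddy. Its grip board is at the back, at top pixel ~(174,197), and its nose points towards the bay. I'll measure the poses from corners.

Run:
```python
from h import *
c=viewer.calibration("top"); s=viewer.calibration("scene")
f=lambda x,y,z: onplane(c,140+(x+.5)/3.6-.5,100+(y+.5)/3.6-.5,z)
g=lambda x,y,z: onplane(s,180+(x+.5)/3.7-.5,145+(y+.5)/3.7-.5,z)
def show(n,P):
    P=np.array(P)[:,:2]; e=np.roll(P,-1,0)-P
    print(n,P.round(4).tolist(),"ctr",P.mean(0).round(4),"len",np.hypot(*e.T).round(4),"ang",np.degrees(np.arctan2(e[:,1],e[:,0])).round(1))
show("plank",[f(*p,.222) for p in [(450,108),(553,92),(625,432),(518,450)]])
show("plankS",[g(*p,.222) for p in [(122,178),(387,290),(350,368-18),(78,246)]])
show("tapeouter",[f(*p,0) for p in [(414,242),(640,197),(682,382),(452,427)]])
show("tapeouterS",[g(*p,0) for p in [(97,455),(248,532)]])
show("box",[f(*p,.09) for p in [(143,288),(272,238),(322,354),(188,412)]])
show("boxS",[g(*p,.09) for p in [(334,114),(438,130),(408,226),(300,204)]])
show("boardtop",[f(*p,.152) for p in [(97,348),(124,333),(155,352),(130,370)]])
print("knob",f(298,149,.126),g(449,248,.126),"pin",f(402,183,.086))
print("boardS",g(390,60,.152))
show("rails",[f(*p,.02) for p in [(378,222),(658,145),(715,415),(428,482)]])
d=np.load("pics/top0.npy")
```

```text
plank [[0.6561, -0.0695], [0.6674, -0.1452], [0.4174, -0.19], [0.4055, -0.1143]] ctr [ 0.5366 -0.1298] len [0.0766 0.254  0.0766 0.2545] ang [ -81.5 -169.8   98.9   10.1]
plankS [[0.4089, -0.1179], [0.6572, -0.0731], [0.6646, -0.1374], [0.4251, -0.1942]] ctr [ 0.539  -0.1306] len [0.2523 0.0648 0.2461 0.0779] ang [  10.2  -83.5 -166.7  102. ]
tapeouter [[0.6048, -0.0394], [0.6432, -0.2388], [0.4789, -0.2695], [0.4421, -0.0707]] ctr [ 0.5423 -0.1546] len [0.2031 0.1672 0.2022 0.1657] ang [ -79.1 -169.4  100.5   10.9]
tapeouterS [[0.4805, -0.2671], [0.6397, -0.2412]] ctr [ 0.5601 -0.2542] len [0.1613 0.1613] ang [   9.2 -170.8]
box [[0.5493, 0.1791], [0.5896, 0.075], [0.4938, 0.0341], [0.4482, 0.1409]] ctr [0.5202 0.1073] len [0.1116 0.1041 0.1162 0.108 ] ang [ -68.8 -156.9  113.1   20.7]
boxS [[0.4608, 0.1421], [0.5581, 0.1894], [0.5984, 0.0717], [0.4991, 0.0293]] ctr [0.5291 0.1081] len [0.1081 0.1244 0.1079 0.1191] ang [  25.9  -71.1 -156.9  108.7]
boardtop [[0.4915, 0.2005], [0.5028, 0.1802], [0.4879, 0.1563], [0.4743, 0.175]] ctr [0.4891 0.178 ] len [0.0232 0.0282 0.0231 0.0307] ang [ -60.8 -121.8  126.    56.1]
knob [0.65387771 0.05079428 0.126     ] [0.65268889 0.05194134 0.126     ] pin [ 0.63559836 -0.03104589  0.086     ]
boardS [0.49185024 0.19051531 0.152     ]
rails [[0.6184, -0.0086], [0.6847, -0.2532], [0.4482, -0.2929], [0.3943, -0.0497]] ctr [ 0.5364 -0.1511] len [0.2533 0.2398 0.2491 0.2278] ang [ -74.8 -170.5  102.5   10.4]
```

Run:
```python
from h import *
d=np.load("pics/top0.npy");c=viewer.calibration("top")
v,u=np.mgrid[0:384,0:512]
P=np.stack([(u-c["K"][0,2])/c["K"][0,0]*d,(v-c["K"][1,2])/c["K"][1,1]*d,d],-1)
W=(P-c["t"])@c["R"]
np.save("pics/W0.npy",W)
def rect(n,m):
    m=cv2.morphologyEx(m.astype(np.uint8),cv2.MORPH_OPEN,np.ones((2,2)))
    q=W[m>0][:,:2].astype(np.float32)
    print(n,len(q),cv2.minAreaRect(q*1000))
for n,x0,x1,y0,y1,z0,z1 in [("plank",.3,.7,-.35,.05,.21,.235),("boxtop",.4,.6,0.03,.25,.084,.102),("board",.4,.6,.1,.3,.135,.165)]:
    m=(W[...,0]>x0)&(W[...,0]<x1)&(W[...,1]>y0)&(W[...,1]<y1)&(W[...,2]>z0)&(W[...,2]<z1)
    rect(n,m)
    print(W[m].mean(0))
```

```text
plank 3008 ((530.6754760742188, -145.36424255371094), (157.3336639404297, 410.3100280761719), 86.96988677978516)
[ 0.5343491  -0.13024423  0.22225149]
boxtop 474 ((433.1400451660156, 77.07337951660156), (302.5040283203125, 147.87013244628906), 26.15476417541504)
[0.52175021 0.11195191 0.09033995]
board 70 ((491.9344787597656, 198.55702209472656), (17.415605545043945, 54.34669876098633), 2.146510362625122)
[0.4927827  0.18508129 0.14906438]
```

```bash
cat >> h.py <<'E'
def frame(yaw): # caddy/bay axes
    c,s=np.cos(yaw),np.sin(yaw); return np.array([[c,-s,0],[s,c,0],[0,0,1.]])
def grasp_R(yaw,tilt,sgn):
    """tool y = forward*sin(tilt)-z*cos(tilt); tool x=sgn*left"""
    F=frame(yaw); y=F[:,0]*np.sin(tilt)-F[:,2]*np.cos(tilt); x=sgn*F[:,1]
    return np.stack([x,y,np.cross(x,y)],1)
def cur():
    s=ctrl.get_state(); return s,np.array(s["eef_pos"]),Rot.from_quat(s["tcp_rot"]).as_matrix()
def delta(p0,R0,p1,R1):
    return np.degrees(Rot.from_matrix(R0.T@R1).as_rotvec()).round(2), (R0.T@(p1-p0)*1000).round(1)
E
python3 - <<'E'
from h import *
s,p,R=cur(); print(R.round(3))
c=viewer.calibration("wrist"); cp=-c["R"].T@c["t"]; print("cam in tool",(R.T@(cp-p)).round(3),"axes",(c["R"]@R).round(2))
yc=np.radians(-68.5); F=frame(yc)
for sg in (1,-1):
    G=grasp_R(yc,np.radians(43),sg)
    g=np.array([.4928,.185,.130]); tcp=g+.019*G[:,1]
    print(sg,delta(p,R,tcp-.10*G[:,1],G), tcp)
E
```

```text
[[ 0.316 -0.001 -0.949]
 [ 0.949 -0.002  0.316]
 [-0.002 -1.     0.   ]]
cam in tool [-0.001 -0.178  0.075] axes [[ 1.    0.   -0.  ]
 [ 0.   -0.3  -0.96]
 [-0.    0.96 -0.3 ]]
1 (array([-40.15,  47.67,  18.66]), array([-300.7,    5. , -373.7])) [0.49754911 0.17294368 0.11610428]
-1 (array([  22.42, -122.55,   48.23]), array([-300.7,    5. , -373.7])) [0.49754911 0.17294368 0.11610428]
```

Run:
```python
from h import *
W=np.load("pics/W0.npy")
for u,v in [(143,295),(157,262),(118,330),(110,300),(190,285),(180,250),(130,135),(396,220),(335,282),(243,350),(240,372)]: print((u,v),W[v,u].round(3))
m=(W[...,2]>.03)&(W[...,1]>.15)&(W[...,0]<.45)&(W[...,0]>.05); print(W[m].min(0),W[m].max(0))
```

```text
(143, 295) [0.226 0.266 0.113]
(157, 262) [ 0.33  -0.056  1.25 ]
(118, 330) [0.117 0.367 0.004]
(110, 300) [0.215 0.352 0.122]
(190, 285) [0.244 0.157 0.007]
(180, 250) [ 0.348  0.191 -0.004]
(130, 135) [0.691 0.334 0.073]
(396, 220) [ 0.424 -0.441  0.098]
(335, 282) [ 0.252 -0.268  0.06 ]
(243, 350) [ 0.061 -0.002  0.022]
(240, 372) [ 0.073 -0.007  0.291]
[0.10550097 0.15007754 0.04314107] [0.44971697 0.37861873 0.55908513]
```

Run:
```python
from h import *
s,p,R=cur()
G=grasp_R(np.radians(-68.5),np.radians(43),1)
print(delta(p,R,np.array([.45,.40,.30]),G))
```

```text
(array([-40.15,  47.67,  18.66]), array([-152.8, -106. , -300.5]))
```

Request:
{"op": "step_arm", "data": {
  "rows": [
    [[-20,24,9],[-60,-106,-150],0],
    [[-20,24,9],[-60,-106,-150],0],
    [[-20,24,9],[-60,-106,-150],0],
    [[-20,24,9],[-60,-106,-150],0],
    [[-40,47.7,18.7],[-153,-106,-300],0],
    [[-40,47.7,18.7],[-153,-106,-300],0],
    [[-40,47.7,18.7],[-153,-106,-300],0],
    [[-40,47.7,18.7],[-153,-106,-300],0],
    [[-40,47.7,18.7],[-153,-106,-300],0],
    [[-40,47.7,18.7],[-153,-106,-300],0]
  ]
}}

```text
time: 0.98
eef_pos: [0.4522, 0.3969, 0.2985]
tcp_rot: [0.902, 0.167, -0.074, -0.391]
contact_force: [-1.4, 0.1, -1.2]
opening: 1.004
```

Run:
```python
from h import *
s,p,R=cur()
print(s["qpos"].round(2),s["dq"].round(2))
c=viewer.calibration("wrist")
P,d=viewer.read_camera("wrist"); cv2.imwrite("pics/w1.png",P[:,:,::-1]); np.save("pics/w1.npy",d)
import pickle; pickle.dump(c,open("pics/w1.pkl","wb"))
G=grasp_R(np.radians(-68.5),np.radians(43),1)
g=np.array([.4928,.185,.130]); tcp=g+.019*G[:,1]
print(delta(p,R,tcp-.09*G[:,1],G))
```

```text
[ 0.84  0.31  1.5  -0.66  1.7   0.51] [ 0.07  0.03 -0.03  0.07  0.04  0.02]
(array([ 0.12, -0.25, -0.4 ]), array([-38.4, 197.2, -39.9]))
```

View pics/w1.png

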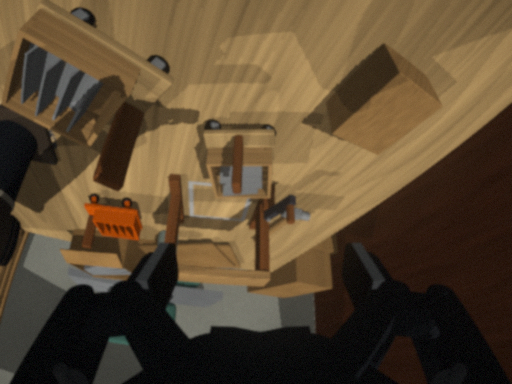

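Run:
```python
import cv2
a=cv2.imread("pics/w1.png")[105:225,150:330]
cv2.imwrite("pics/w1c.png",cv2.resize(a,None,fx=4.4,fy=4.4,interpolation=cv2.INTER_CUBIC))
```

```text
(no output)
```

View pics/w1c.png

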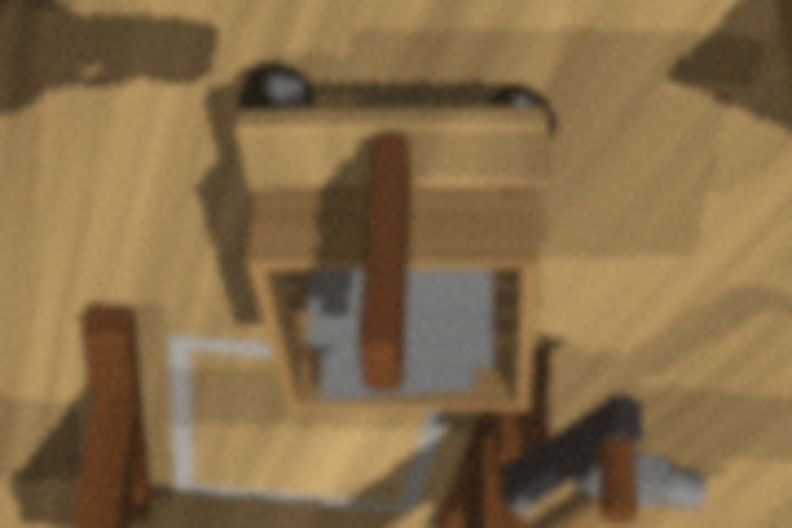

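```bash
cat >> h.py <<'E'
def wray(c,u,v):
    x=(u-c["K"][0,2]);y=(v-c["K"][1,2]);r=np.hypot(x,y);th=r/c["K"][0,0]
    d=np.array([np.sin(th)*x/r,np.sin(th)*y/r,np.cos(th)]); return -c["R"].T@c["t"],c["R"].T@d
def wplane(c,u,v,z):
    o,d=wray(c,u,v); return o+d*(z-o[2])/d[2]
E
python3 - <<'E'
from h import *
import pickle; c=pickle.load(open("pics/w1.pkl","rb"))
f=lambda x,y,z: wplane(c,150+(x+.5)/4.4-.5,105+(y+.5)/4.4-.5,z)
a,b=f(240,122,.054),f(548,122,.054); d=b-a
print("deck back",a,b,np.hypot(*d[:2]),np.degrees(np.arctan2(d[1],d[0]))-90, (a+b)/2)
a,b=f(240,106,.042),f(553,106,.042); d=b-a
print("deck back low",a,b,np.hypot(*d[:2]),np.degrees(np.arctan2(d[1],d[0]))-90, (a+b)/2)
a,b=f(250,262,.09),f(545,262,.09); d=b-a
print("box back",a,b,np.hypot(*d[:2]),np.degrees(np.arctan2(d[1],d[0]))-90,(a+b)/2)
a,b=f(298,405,.09),f(528,409,.09); d=b-a
print("box front",a,b,np.hypot(*d[:2]),np.degrees(np.arctan2(d[1],d[0]))-90,(a+b)/2)
print("board base",f(388,133,.054),"top back",f(382,342,.152),"top front",f(382,388,.152))
E
```

```text
deck back [0.43486761 0.18509641 0.054     ] [0.54316301 0.22533084 0.054     ] 0.11552792772310842 -69.61871877474529 [0.48901531 0.20521363 0.054     ]
deck back low [0.43450017 0.18035681 0.042     ] [0.5469759  0.22210478 0.042     ] 0.11997367464984339 -69.63642785381136 [0.49073804 0.20123079 0.042     ]
box back [0.45106552 0.14761718 0.09      ] [0.55703942 0.18789419 0.09      ] 0.11336977673994544 -69.18993659344966 [0.50405247 0.16775569 0.09      ]
box front [0.49652226 0.04256808 0.09      ] [0.59616754 0.07741976 0.09      ] 0.10556429921034034 -70.72233423244526 [0.5463449  0.05999392 0.09      ]
board base [0.48944276 0.19787423 0.054     ] top back [0.48887463 0.20724909 0.152     ] top front [0.49797163 0.17778908 0.152     ]
```

Run:
```python
from h import *
s,p,R=cur()
G=grasp_R(np.radians(-69.2),np.radians(45),1)
g=np.array([.494,.188,.128]); tcp=g+.019*G[:,1]
print(delta(p,R,tcp-.07*G[:,1],G),tcp)
print(delta(tcp-.07*G[:,1],G,tcp,G))
```

```text
(array([-2.08,  0.47,  0.16]), array([-35.2, 218.3, -37.2])) [0.49877087 0.17544059 0.11456497]
(array([0., 0., 0.]), array([ 0., 70.,  0.]))
```

Request:
{"op": "step_arm", "data": {
  "rows": [
    [[-2,0.5,0.2],[-35,120,-37],0],
    [[-2,0.5,0.2],[-35,120,-37],0],
    [[-2,0.5,0.2],[-35,120,-37],0],
    [[-2,0.5,0.2],[-35,218,-37],0],
    [[-2,0.5,0.2],[-35,218,-37],0],
    [[-2,0.5,0.2],[-35,218,-37],0],
    [[-2,0.5,0.2],[-35,218,-37],0],
    [[-2,0.5,0.2],[-35,218,-37],0]
  ]
}}

```text
time: 1.7
eef_pos: [0.4805, 0.2243, 0.1657]
tcp_rot: [0.908, 0.168, -0.069, -0.378]
contact_force: [-0.1, 0.3, 1.4]
opening: 1.003
```

Run:
```python
from h import *
import pickle
s,p,R=cur()
c=viewer.calibration("wrist")
P,d=viewer.read_camera("wrist"); cv2.imwrite("pics/w2.png",cv2.resize(P[:,:,::-1],None,fx=1.5,fy=1.5)); pickle.dump(c,open("pics/w2.pkl","wb"))
print(p,s["qpos"].round(2))
```

```text
[0.48046605 0.22433633 0.16565369] [ 0.62  0.2   1.9  -0.77  1.36  0.55]
```

View pics/w2.png

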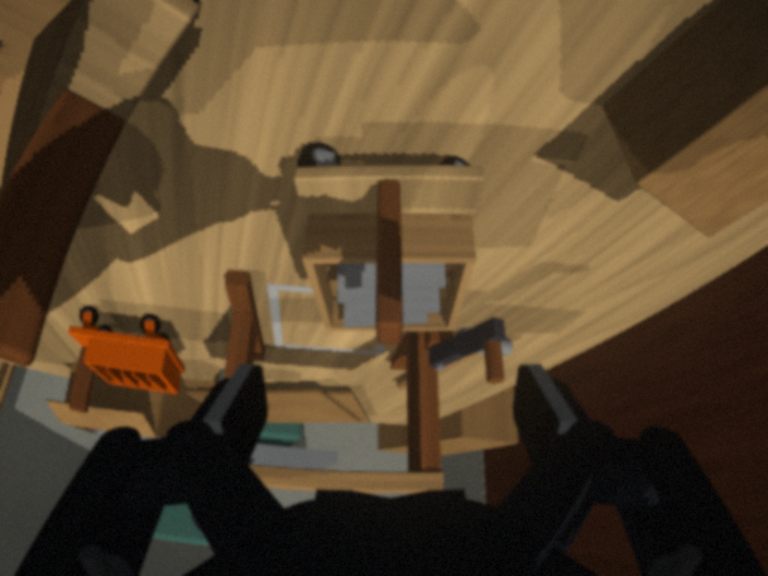

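Request:
{"op": "step_arm", "data": {
  "rows": [
    [[0,0,0],[0,35,0],0],
    [[0,0,0],[0,55,0],0],
    [[0,0,0],[0,70,0],0],
    [[0,0,0],[0,70,0],0],
    [[0,0,0],[0,70,0],0]
  ],
  "newtons": 40
}}

```text
time: 2.17
eef_pos: [0.4996, 0.1798, 0.1178]
tcp_rot: [0.907, 0.169, -0.068, -0.378]
contact_force: [-0.0, 0.4, -0.5]
opening: 1.003
```

Run:
```python
from h import *
import pickle
s,p,R=cur()
c=viewer.calibration("wrist")
P,d=viewer.read_camera("wrist"); cv2.imwrite("pics/w3.png",cv2.resize(P[:,:,::-1],None,fx=1.5,fy=1.5)); pickle.dump(c,open("pics/w3.pkl","wb"))
print(p,p-.019*R[:,1],s["contact_force"])
```

```text
[0.49958783 0.17976157 0.11779416] [0.49472101 0.19222948 0.1312799 ] [-0.04444307  0.37838781 -0.46534252]
```

View pics/w3.png

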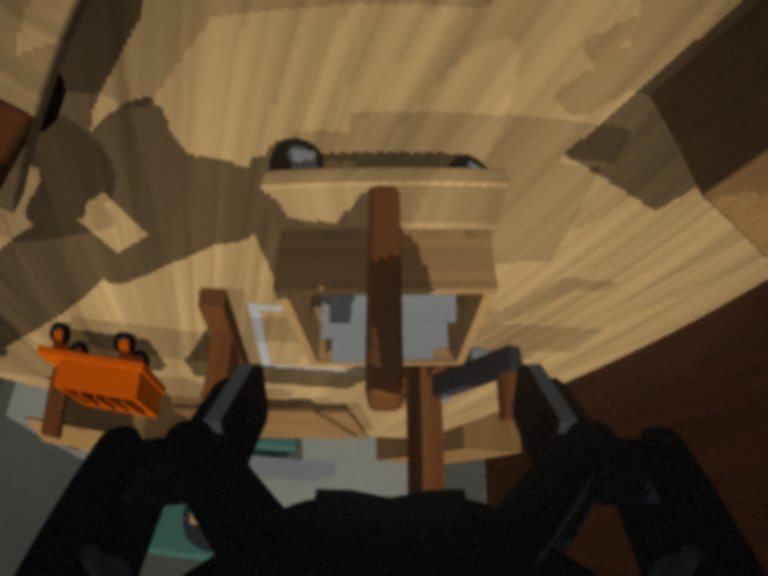

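Request:
{"op": "step_arm", "data": {
  "rows": [
    [[0,0,0],[-1,5,0],0],
    [[0,0,0],[-1,5,0],0],
    [[0,0,0],[-1,5,0],1],
    [[0,0,0],[-1,5,0],1],
    [[0,0,0],[-1,5,0],1],
    [[0,0,0],[-1,5,0],1],
    [[0,0,0],[-1,5,0],1],
    [[0,0,0],[-1,5,0],1],
    [[0,0,0],[-1,5,0],1],
    [[0,0,0],[-1,5,0],1]
  ],
  "newtons": 40
}}

```text
time: 3.05
eef_pos: [0.4994, 0.1747, 0.1131]
tcp_rot: [0.908, 0.168, -0.068, -0.378]
contact_force: [0.3, 0.4, 0.7]
opening: 0.142
```

Run:
```python
from h import *
import pickle
s,p,R=cur()
print(p,p-.019*R[:,1],s["contact_force"],s["opening"],s["wrist_torque"])
c=viewer.calibration("wrist")
P,d=viewer.read_camera("wrist"); cv2.imwrite("pics/w4.png",cv2.resize(P[:,:,::-1],None,fx=1.5,fy=1.5)); pickle.dump(c,open("pics/w4.pkl","wb"))
P,d=viewer.read_camera("top"); cv2.imwrite("pics/t4.png",cv2.resize(P[90:260,130:370,::-1],None,fx=3.3,fy=3.3,interpolation=cv2.INTER_CUBIC))
```

```text
[0.49942515 0.17466733 0.113098  ] [0.49459183 0.18715856 0.12657421] [0.3171261  0.41639894 0.73000944] 0.14221523616965764 [ 0.24810112  0.1059095  -0.00227616]
```

View pics/w4.png

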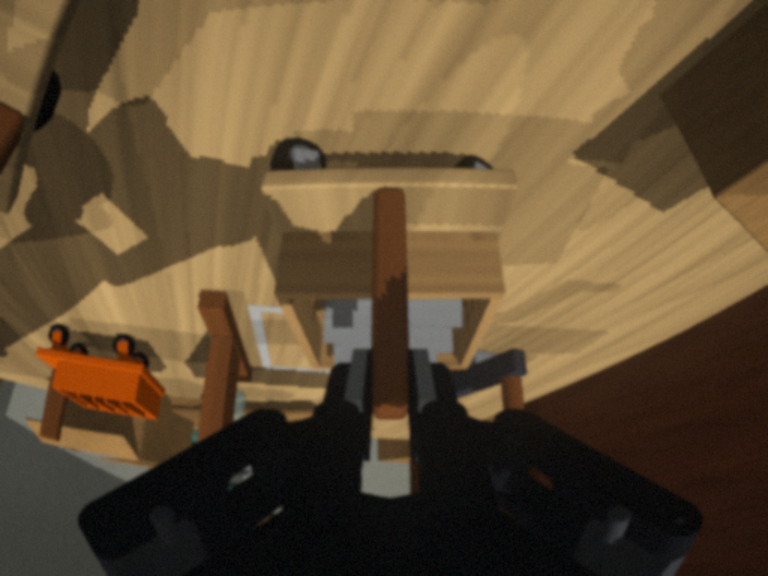

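View pics/t4.png

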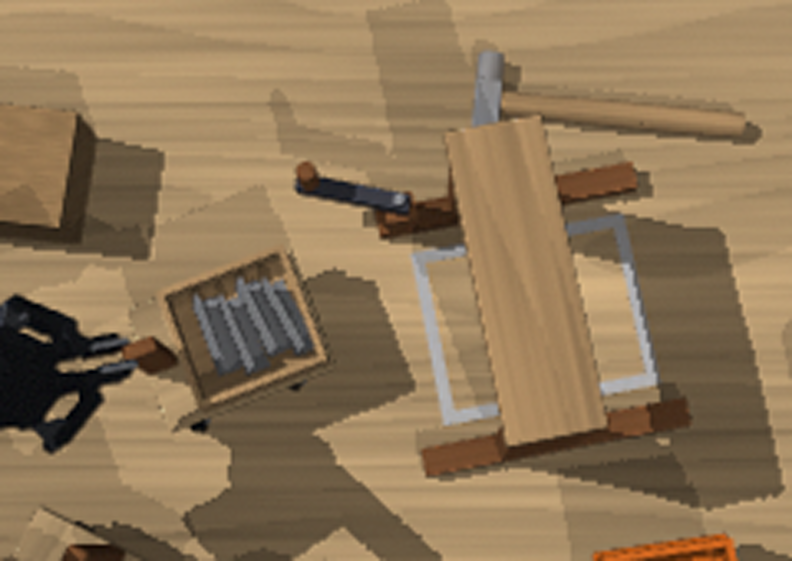

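```bash
cat >> h.py <<'E'
OB=np.array([.5415,-.155,0]); YB=np.radians(-79.6); FB=frame(YB)
def caddy_pose(L=.065):
    """caddy pose in bay frame from the tool: x,y mm, heading deg, grasp z"""
    s,p,R=cur(); g=p-.019*R[:,1]; x=R[:,0]; yaw=np.arctan2(-x[0],x[1])
    o=g+L*frame(yaw)[:,0]; b=FB.T@(o-OB)
    return (b[:2]*1000).round(1),round(np.degrees(yaw-YB),2),g.round(4),round(x[2],3)
def move(dx,dy,dth,dz=0,L=.065):
    """shift (bay-frame mm of caddy origin), turn dth deg about caddy origin -> tool row"""
    s,p,R=cur(); x=R[:,0]; yaw=np.arctan2(-x[0],x[1])
    g=p-.019*R[:,1]; o=g+L*frame(yaw)[:,0]
    Z=frame(np.radians(dth))
    p1=o+Z@(p-o)+FB@np.array([dx,dy,dz])/1000
    return delta(p,R,p1,Z@R)
E
python3 - <<'E'
from h import *
print(caddy_pose())
_,h,_,_=caddy_pose(); c,s_=np.cos(np.radians(h)),np.sin(np.radians(h))
print(move(36*c,36*s_,0,-1.5), move(36*c,36*s_,0,0))
# post pixels
W=np.load("pics/W0.npy"); B=(W-OB)@FB*1000
m=(B[...,0]>-145)&(B[...,0]<-65)&(B[...,1]>90)&(B[...,1]<140)&(B[...,2]>40)&(B[...,2]<100)
print(B[m].min(0),B[m].max(0),m.sum())
E
```

```text
(array([-281.1,   27.5]), np.float64(10.55), array([0.4946, 0.1872, 0.1265]), np.float64(0.004))
(array([0., 0., 0.]), array([ -0. ,  26.4, -24.5])) (array([0., 0., 0.]), array([  0. ,  25.4, -25.5]))
[-144.5678588   101.4960256    40.14179955] [-93.09308989 136.75135183  93.39616142] 161
```

Request:
{"op": "step_arm", "data": {
  "rows": [
    [[0,0,0],[0,3,-2],1],
    [[0,0,0],[0,5.7,-4.5],1],
    [[0,0,0],[0,8.5,-7],1],
    [[0,0,0],[0,11,-9.5],1],
    [[0,0,0],[0,13.5,-12],1],
    [[0,0,0],[0,16,-14.5],1],
    [[0,0,0],[0,18.5,-17],1],
    [[0,0,0],[0,21,-19.5],1],
    [[0,0,0],[0,23.7,-22],1],
    [[0,0,0],[0,26.4,-24.5],1]
  ]
}}

```text
time: 3.98
eef_pos: [0.5134, 0.1408, 0.113]
tcp_rot: [0.908, 0.169, -0.067, -0.378]
contact_force: [0.3, 1.5, 5.9]
opening: 0.143
```

Run:
```python
from h import *
import pickle
s,p,R=cur()
print(caddy_pose(),s["contact_force"],s["wrist_torque"])
c=viewer.calibration("wrist")
P,d=viewer.read_camera("wrist"); cv2.imwrite("pics/w5.png",cv2.resize(P[:,:,::-1],None,fx=1.5,fy=1.5)); pickle.dump(c,open("pics/w5.pkl","wb"))
P,d=viewer.read_camera("top"); cv2.imwrite("pics/t5.png",cv2.resize(P[90:260,130:370,::-1],None,fx=3.3,fy=3.3,interpolation=cv2.INTER_CUBIC))
```

```text
(array([-245.2,   35.2]), np.float64(10.59), array([0.5086, 0.1533, 0.1264]), np.float64(0.006)) [0.34410055 1.53405269 5.90975291] [-0.31948814 -0.16368974  0.15138074]
```

View pics/w5.png

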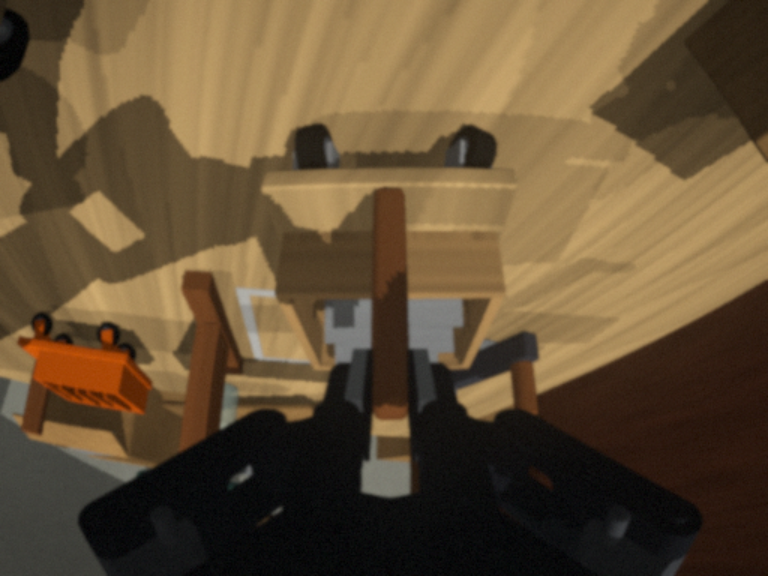

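View pics/t5.png

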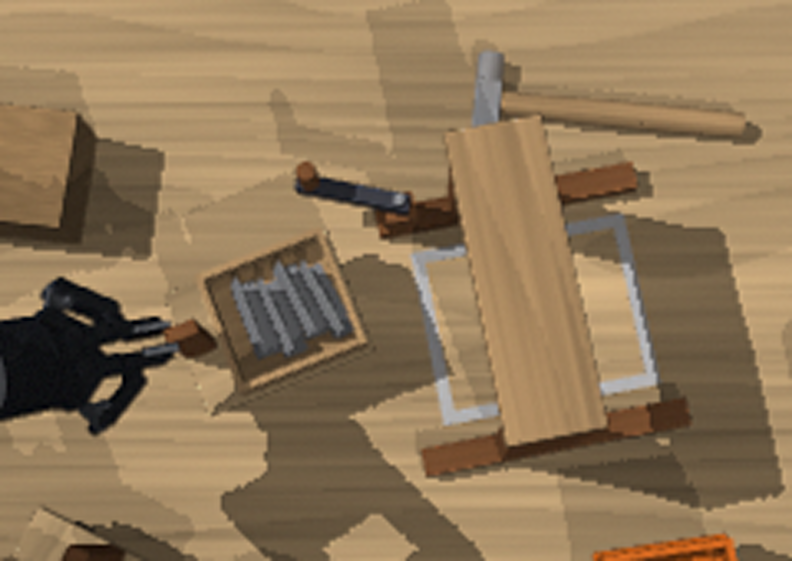

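Request:
{"op": "step_arm", "data": {
  "rows": [
    [[0,0,0],[0,2.5,-2.5],1],
    [[0,0,0],[0,5,-5],1],
    [[0,0,0],[0,7.5,-7.5],1],
    [[0,0,0],[0,10,-10],1],
    [[0,0,0],[0,12.6,-12.5],1],
    [[0,0,0],[0,15.2,-15],1],
    [[0,0,0],[0,17.8,-17.6],1],
    [[0,0,0],[0,20.4,-20.2],1],
    [[0,0,0],[0,23,-22.8],1],
    [[0,0,0],[0,25.5,-25.3],1]
  ]
}}

```text
time: 4.92
eef_pos: [0.5264, 0.1071, 0.113]
tcp_rot: [0.908, 0.169, -0.067, -0.377]
contact_force: [-0.2, 0.8, 6.3]
opening: 0.146
```

Run:
```python
from h import *
import pickle
s,p,R=cur()
print(caddy_pose(),s["contact_force"],s["wrist_torque"])
c=viewer.calibration("wrist")
P,d=viewer.read_camera("wrist"); cv2.imwrite("pics/w6.png",cv2.resize(P[:,:,::-1],None,fx=1.5,fy=1.5)); pickle.dump(c,open("pics/w6.pkl","wb"))
P,d=viewer.read_camera("top"); cv2.imwrite("pics/t6.png",cv2.resize(P[90:260,130:370,::-1],None,fx=3.3,fy=3.3,interpolation=cv2.INTER_CUBIC))
P,d=viewer.read_camera("scene"); cv2.imwrite("pics/s6.png",cv2.resize(P[145:285,180:360,::-1],None,fx=4.2,fy=4.2,interpolation=cv2.INTER_CUBIC))
```

```text
(array([-209.8,   41.9]), np.float64(10.59), array([0.5216, 0.1196, 0.1264]), np.float64(0.006)) [-0.21355783  0.76635509  6.31314288] [-0.32539106 -0.13210389  0.11108969]
```

View pics/w6.png

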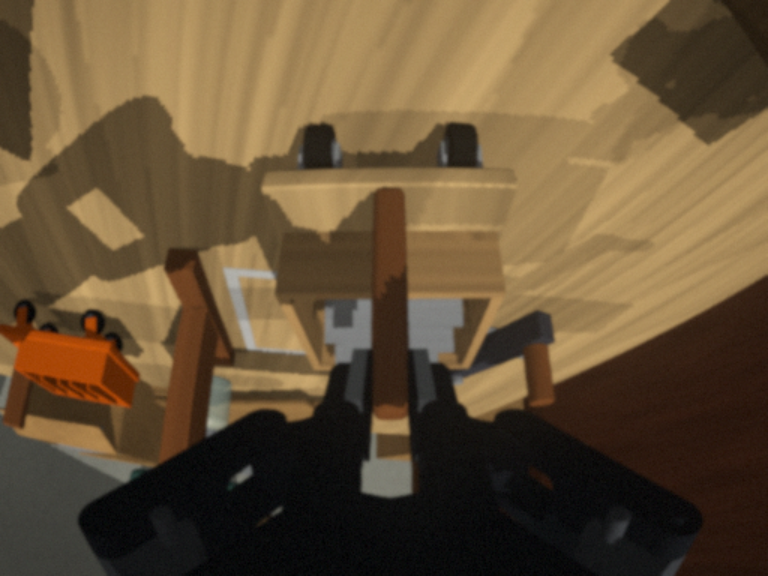

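View pics/t6.png

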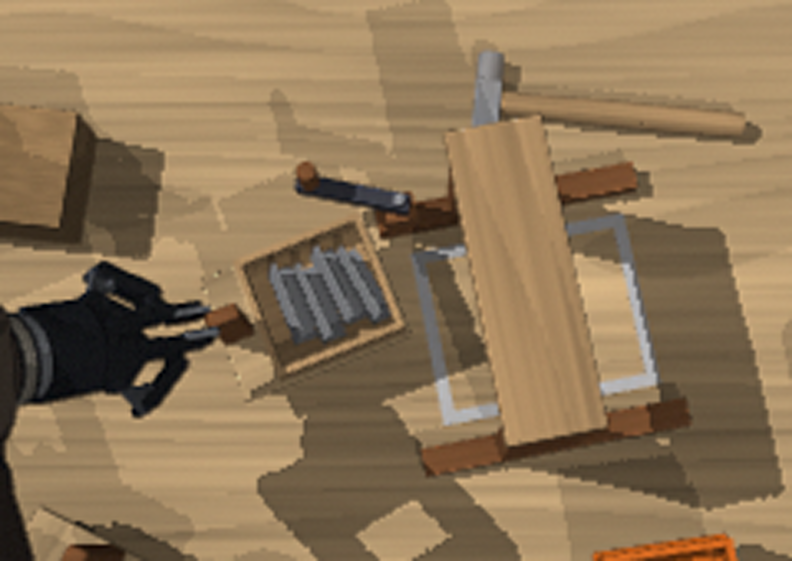

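View pics/s6.png

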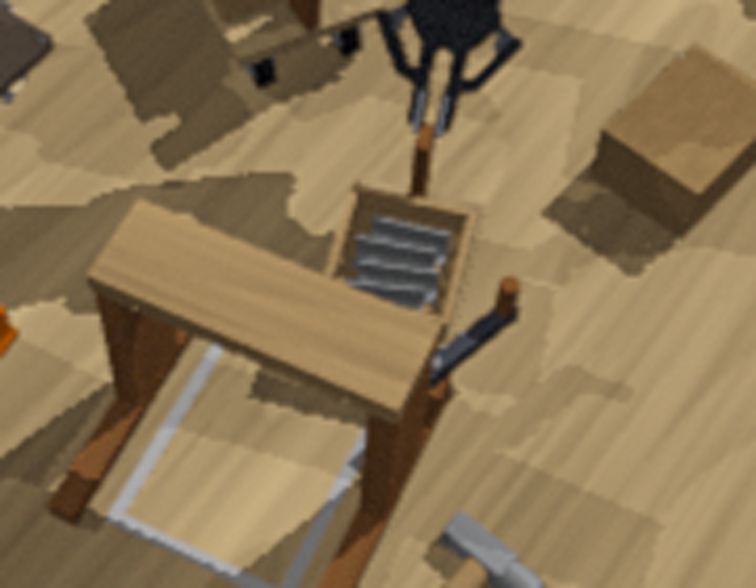

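Run:
```python
from h import *
for f in (.25,.5,.75,1): print(f,*move(15*f,-11*f,-8.3*f))
```

```text
0.25 [-0.01  1.47  1.47] [-1.5  2.3 -2.3]
0.5 [-0.02  2.94  2.93] [-3.   4.6 -4.6]
0.75 [-0.03  4.41  4.4 ] [-4.6  6.9 -7. ]
1 [-0.05  5.87  5.86] [-6.1  9.4 -9.4]
```

Request:
{"op": "step_arm", "data": {
  "rows": [
    [[0,0.6,0.6],[-0.6,0.9,-0.9],1],
    [[0,1.2,1.2],[-1.2,1.8,-1.8],1],
    [[0,1.8,1.8],[-1.8,2.8,-2.8],1],
    [[0,2.4,2.4],[-2.4,3.7,-3.7],1],
    [[0,2.9,2.9],[-3,4.6,-4.6],1],
    [[0,3.5,3.5],[-3.6,5.5,-5.5],1],
    [[0,4.1,4.1],[-4.2,6.4,-6.5],1],
    [[0,4.7,4.7],[-4.8,7.4,-7.5],1],
    [[0,5.3,5.3],[-5.4,8.4,-8.4],1],
    [[0,5.9,5.9],[-6.1,9.4,-9.4],1]
  ]
}}

```text
time: 5.9
eef_pos: [0.5257, 0.0925, 0.113]
tcp_rot: [0.918, 0.103, -0.039, -0.381]
contact_force: [0.9, 0.6, 5.9]
opening: 0.143
```

Run:
```python
from h import *
s,p,R=cur()
print(caddy_pose(),s["contact_force"],s["wrist_torque"])
x,h,_,_=caddy_pose()
for f in (.25,.5,.75,1): print(f,*move((-180-x[0])*f,(20-x[1])*f,(-6-h)*f))
P,d=viewer.read_camera("top"); cv2.imwrite("pics/t7.png",cv2.resize(P[90:260,130:370,::-1],None,fx=3.3,fy=3.3,interpolation=cv2.INTER_CUBIC))
```

```text
(array([-194.7,   31.1]), np.float64(2.23), array([0.5227, 0.1056, 0.1264]), np.float64(0.006)) [0.91512227 0.64530459 5.87319016] [-0.29674668 -0.21689196  0.21638016]
0.25 [-0.01  1.46  1.45] [-1.1  2.5 -2.6]
0.5 [-0.02  2.91  2.9 ] [-2.1  5.1 -5.2]
0.75 [-0.04  4.37  4.36] [-3.2  7.8 -7.8]
1 [-0.05  5.83  5.81] [ -4.3  10.4 -10.5]
```

View pics/t7.png

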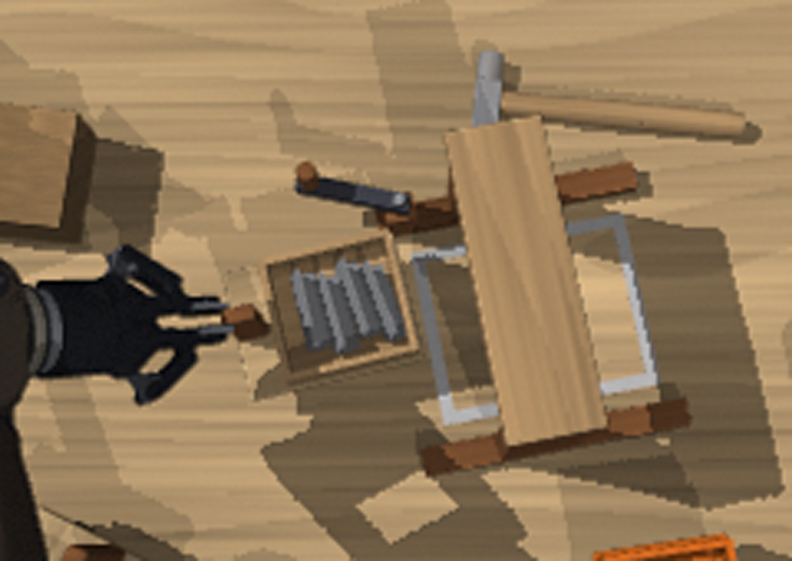

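Run:
```python
from h import *
c=viewer.calibration("top")
f=lambda x,y,z: onplane(c,130+(x+.5)/3.3-.5,90+(y+.5)/3.3-.5,z)
P=np.array([f(*q,.09) for q in [(260,268),(388,235),(421,350),(290,384)]])
B=(P-OB)@FB*1000
print(B.round(1)); m=B.mean(0); a=(B[1]+B[2]-B[0]-B[3]); print(m, np.degrees(np.arctan2(a[1],a[0])), np.hypot(*(a[:2]/2)))
print("post",((f(408,235,.02)-OB)@FB*1000).round(1),((f(405,205,.062)-OB)@FB*1000).round(1))
```

```text
[[-239.6   77.5   90. ]
 [-122.7   85.3   90. ]
 [-113.4  -21.8   90. ]
 [-231.4  -29.4   90. ]]
[-176.77409462   27.8933451    90.        ] 3.7559345319959947 117.70170150293946
post [-103.4   98.3   20. ] [-101.9  116.6   62. ]
```

Request:
{"op": "step_arm", "data": {
  "rows": [
    [[0,0.6,0.6],[-0.4,1,-1],1],
    [[0,1.2,1.2],[-0.9,2,-2],1],
    [[0,1.8,1.8],[-1.3,3,-3],1],
    [[0,2.4,2.4],[-1.7,4,-4.1],1],
    [[0,2.9,2.9],[-2.1,5.1,-5.2],1],
    [[0,3.5,3.5],[-2.5,6.1,-6.2],1],
    [[0,4.1,4.1],[-3,7.2,-7.3],1],
    [[0,4.7,4.7],[-3.4,8.2,-8.3],1],
    [[0,5.3,5.3],[-3.8,9.3,-9.4],1],
    [[0,5.8,5.8],[-4.3,10.4,-10.5],1]
  ]
}}

```text
time: 6.78
eef_pos: [0.5246, 0.0769, 0.1129]
tcp_rot: [0.923, 0.036, -0.012, -0.384]
contact_force: [0.4, 0.4, 6.0]
opening: 0.143
```

Run:
```python
from h import *
s,p,R=cur()
print(caddy_pose(),s["contact_force"],s["wrist_torque"])
P,d=viewer.read_camera("top"); cv2.imwrite("pics/t8.png",cv2.resize(P[90:260,130:370,::-1],None,fx=3.3,fy=3.3,interpolation=cv2.INTER_CUBIC))
P,d=viewer.read_camera("wrist"); cv2.imwrite("pics/w8.png",cv2.resize(P[:,:,::-1],None,fx=1.5,fy=1.5))
x,h,_,_=caddy_pose();t=np.radians(h); print(move(33*np.cos(t),33*np.sin(t),0))
```

```text
(array([-179.9,   19.7]), np.float64(-6.0), array([0.5235, 0.0903, 0.1264]), np.float64(0.005)) [0.43476296 0.42984512 6.02402497] [-0.38063956 -0.12493732  0.19623579]
(array([0., 0., 0.]), array([  0. ,  23.3, -23.4]))
```

View pics/t8.png

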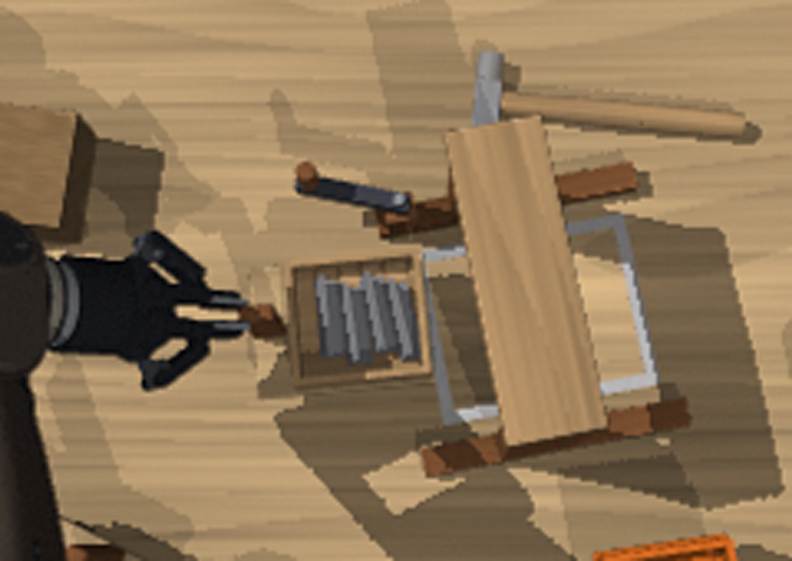

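View pics/w8.png

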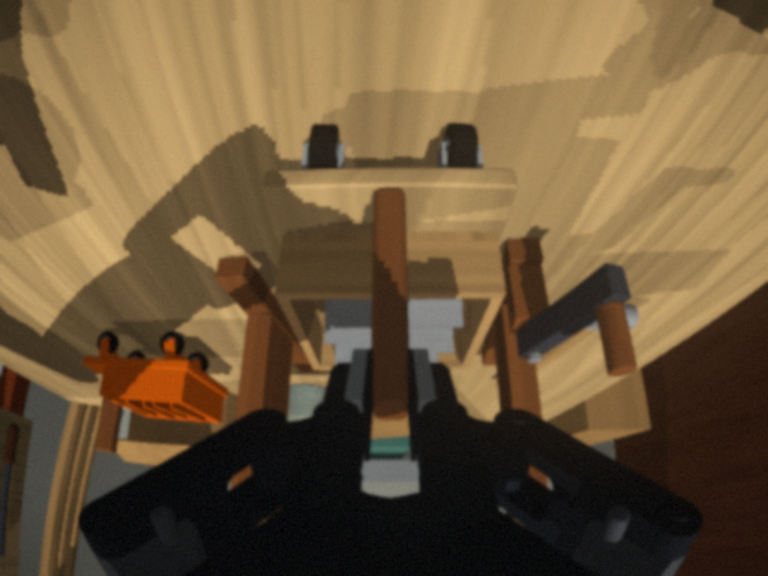

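Request:
{"op": "step_arm", "data": {
  "rows": [
    [[0,0,0],[0,2.3,-2.3],1],
    [[0,0,0],[0,4.7,-4.7],1],
    [[0,0,0],[0,7,-7],1],
    [[0,0,0],[0,9.4,-9.4],1],
    [[0,0,0],[0,11.7,-11.7],1],
    [[0,0,0],[0,14,-14],1],
    [[0,0,0],[0,16.4,-16.4],1],
    [[0,0,0],[0,18.7,-18.7],1],
    [[0,0,0],[0,21,-21],1],
    [[0,0,0],[0,23.3,-23.4],1]
  ]
}}

```text
time: 7.72
eef_pos: [0.5264, 0.0438, 0.1129]
tcp_rot: [0.923, 0.036, -0.013, -0.383]
contact_force: [-1.0, 1.3, 7.7]
opening: 0.146
```

Run:
```python
from h import *
s,p,R=cur()
print(caddy_pose(),s["contact_force"],s["wrist_torque"],s["qpos"].round(2))
P,d=viewer.read_camera("top"); cv2.imwrite("pics/t9.png",cv2.resize(P[90:260,130:370,::-1],None,fx=3.3,fy=3.3,interpolation=cv2.INTER_CUBIC))
P,d=viewer.read_camera("scene"); cv2.imwrite("pics/s9.png",cv2.resize(P[145:285,180:360,::-1],None,fx=4.2,fy=4.2,interpolation=cv2.INTER_CUBIC))
x,h,_,_=caddy_pose();t=np.radians(h); print(move(33*np.cos(t),33*np.sin(t),0))
```

```text
(array([-147. ,   15.6]), np.float64(-6.04), array([0.5254, 0.0572, 0.1264]), np.float64(0.004)) [-0.95757148  1.34762213  7.67268774] [-0.43346974  0.03177194 -0.15913709] [ 0.27  0.24  1.96 -0.82  1.25  0.59]
(array([0., 0., 0.]), array([  0. ,  23.3, -23.4]))
```

View pics/t9.png

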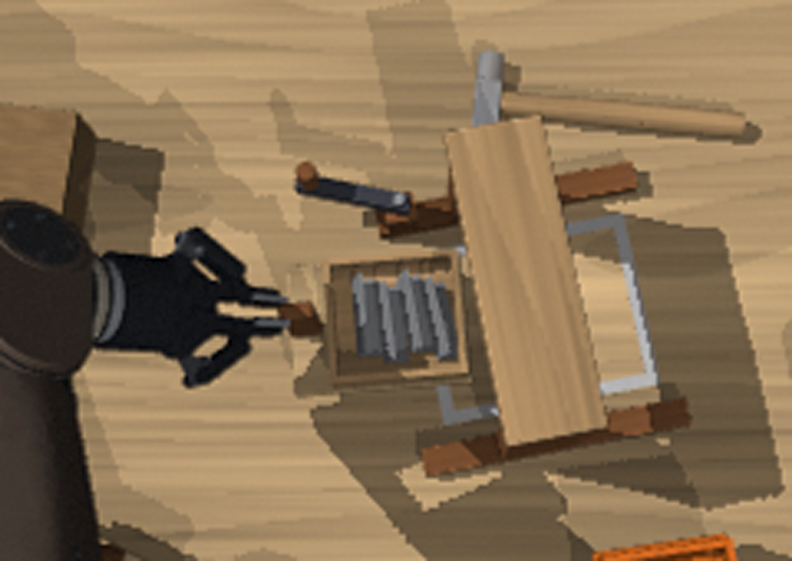

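View pics/s9.png

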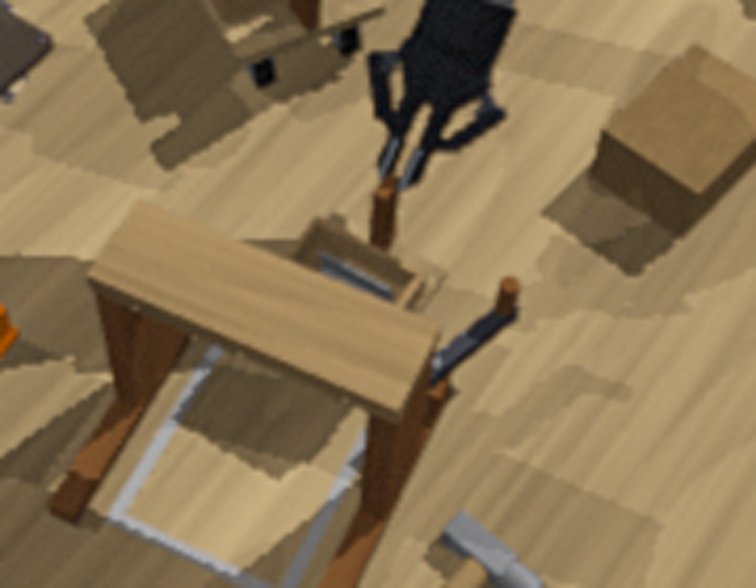

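Request:
{"op": "step_arm", "data": {
  "rows": [
    [[0,0,0],[0,2.3,-2.3],1],
    [[0,0,0],[0,4.7,-4.7],1],
    [[0,0,0],[0,7,-7],1],
    [[0,0,0],[0,9.4,-9.4],1],
    [[0,0,0],[0,11.7,-11.7],1],
    [[0,0,0],[0,14,-14],1],
    [[0,0,0],[0,16.4,-16.4],1],
    [[0,0,0],[0,18.7,-18.7],1],
    [[0,0,0],[0,21,-21],1],
    [[0,0,0],[0,23.3,-23.4],1]
  ]
}}

```text
time: 8.65
eef_pos: [0.5288, 0.0108, 0.1129]
tcp_rot: [0.923, 0.036, -0.013, -0.383]
contact_force: [-1.1, 1.1, 7.8]
opening: 0.139
```

Run:
```python
from h import *
import pickle
s,p,R=cur()
print(caddy_pose(),s["contact_force"],s["wrist_torque"],s["qpos"].round(2))
c=viewer.calibration("wrist");pickle.dump(c,open("pics/w10.pkl","wb"))
P,d=viewer.read_camera("wrist"); cv2.imwrite("pics/w10.png",cv2.resize(P[:,:,::-1],None,fx=1.5,fy=1.5))
P,d=viewer.read_camera("top"); cv2.imwrite("pics/t10.png",cv2.resize(P[90:260,130:370,::-1],None,fx=3.3,fy=3.3,interpolation=cv2.INTER_CUBIC))
```

```text
(array([-114. ,   11.9]), np.float64(-6.06), array([0.5277, 0.0241, 0.1264]), np.float64(0.004)) [-1.07051094  1.0570174   7.78055731] [-0.43889891  0.11309602 -0.1679107 ] [ 0.21  0.22  1.99 -0.84  1.22  0.56]
```

View pics/w10.png

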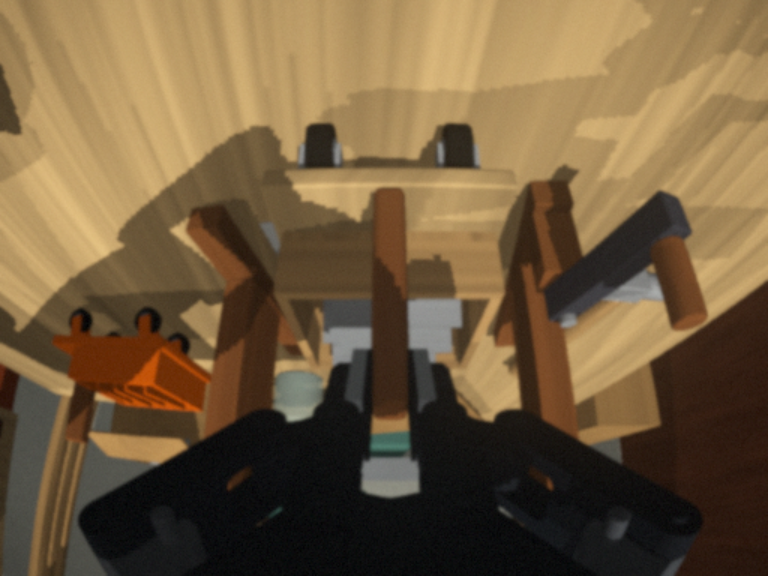

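View pics/t10.png

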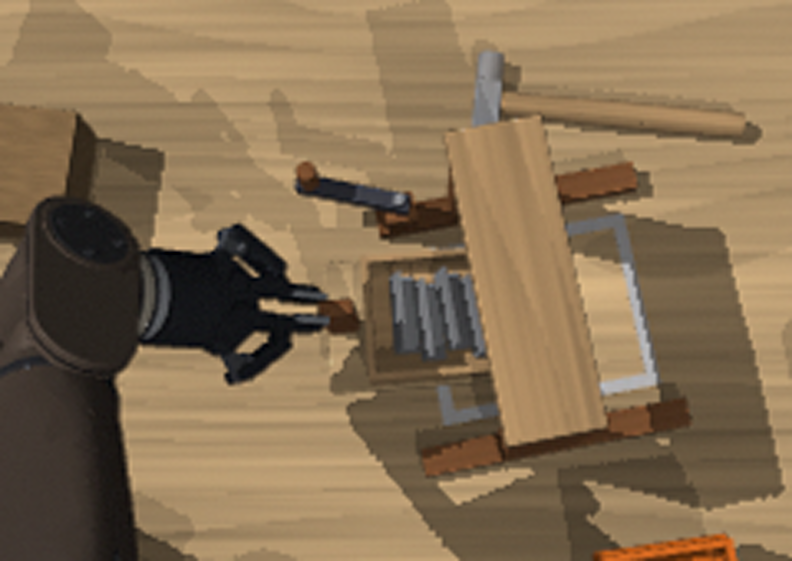

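Run:
```python
from h import *
import pickle; c=pickle.load(open("pics/w10.pkl","rb"))
B=lambda u,v,z: ((wplane(c,(u+.5)/1.5-.5,(v+.5)/1.5-.5,z)-OB)@FB*1000).round(1)
print("R rail outer/inner",B(188,214,.02),B(228,207,.02),"L rail inner/outer",B(529,184,.02),B(571,181,.02))
print("deck back",B(264,185,.054),B(516,185,.054),"low",B(264,171,.042),B(516,170,.042))
print("box back",B(273,297,.09),B(506,297,.09),"pin",B(563,320,.086))
x,h,_,_=caddy_pose()
print(*[move((-62-x[0])*f,(0-x[1])*f,(-h)*f) for f in (.5,1)])
```

```text
R rail outer/inner [-147.5 -113.4   20. ] [-149.2  -83.3   20. ] L rail inner/outer [-149.6   96.7   20. ] [-151.6  122.    20. ]
deck back [-201.5  -35.1   54. ] [-188.9   78.3   54. ] low [-198.4  -38.3   42. ] [-186.    80.7   42. ]
box back [-160.9  -39.5   90. ] [-148.    73.3   90. ] pin [-104.7  114.3   86. ]
(array([ 0.01, -2.15, -2.14]), array([ -5.9,  18.6, -18.7])) (array([ 0.02, -4.3 , -4.29]), array([-11.7,  37.4, -37.5]))
```

Run:
```python
from h import *
import pickle; c=pickle.load(open("pics/w10.pkl","rb"))
a=cv2.imread("pics/w10.png"); 
o=np.hstack([cv2.resize(a[180:320,170:300],None,fx=3,fy=3,interpolation=cv2.INTER_CUBIC),cv2.resize(a[160:300,500:630],None,fx=3,fy=3,interpolation=cv2.INTER_CUBIC)]); cv2.imwrite("pics/w10c.png",o)
B=lambda u,v,z: ((wplane(c,(u+.5)/1.5-.5,(v+.5)/1.5-.5,z)-OB)@FB*1000).round(1)
print("R rail outer/inner",B(188,214,0),B(228,207,0),"L rail inner/outer",B(529,184,0),B(571,181,0))
```

```text
R rail outer/inner [-123.8 -131.6    0. ] [-125.8  -97.8    0. ] L rail inner/outer [-126.2  103.9    0. ] [-128.5  132.3    0. ]
```

View pics/w10c.png

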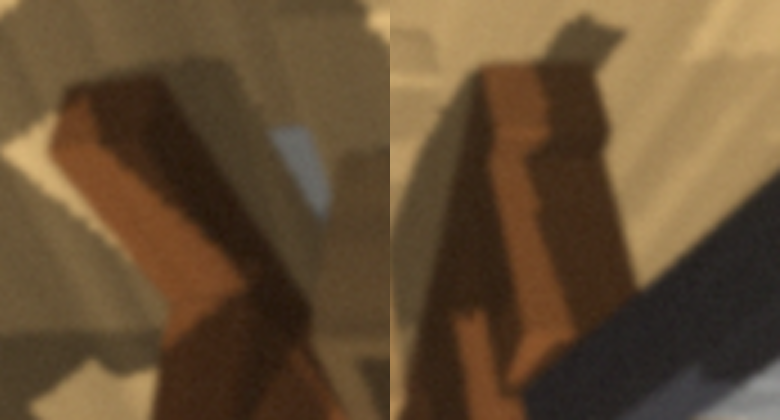

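Request:
{"op": "step_arm", "data": {
  "rows": [
    [[0,-0.2,-0.2],[-1,3.5,-3.5],1],
    [[0,-0.6,-0.6],[-2,7,-7],1],
    [[0,-1.2,-1.2],[-3.4,11,-11],1],
    [[0,-1.7,-1.7],[-4.6,15,-15],1],
    [[0,-2.2,-2.2],[-5.9,18.6,-18.7],1],
    [[0,-2.7,-2.7],[-7,22.3,-22.4],1],
    [[0,-3.2,-3.2],[-8.2,26,-26.1],1],
    [[0,-3.7,-3.7],[-9.3,29.8,-29.9],1],
    [[0,-4.2,-4.2],[-10.3,33.6,-33.7],1],
    [[0,-4.5,-4.5],[-11,37.4,-37.5],1]
  ]
}}

```text
time: 9.58
eef_pos: [0.5227, -0.0428, 0.1129]
tcp_rot: [0.919, 0.088, -0.034, -0.382]
contact_force: [0.7, 1.3, 6.6]
opening: 0.144
```

Run:
```python
from h import *
import pickle
s,p,R=cur()
print(caddy_pose(),s["contact_force"],s["wrist_torque"],s["qpos"].round(2))
c=viewer.calibration("wrist");pickle.dump(c,open("pics/w11.pkl","wb"))
P,d=viewer.read_camera("wrist"); cv2.imwrite("pics/w11.png",cv2.resize(P[:,:,::-1],None,fx=1.5,fy=1.5))
P,d=viewer.read_camera("scene"); cv2.imwrite("pics/s11.png",cv2.resize(P[165:305,180:330,::-1],None,fx=4.2,fy=4.2,interpolation=cv2.INTER_CUBIC))
x,h,_,_=caddy_pose()
print(*[move((a-x[0]),(1-x[1]),.3-h) for a in (-35,1)])
```

```text
(array([-62.2,   2. ]), np.float64(0.44), array([ 0.5201, -0.0296,  0.1264]), np.float64(0.006)) [0.71518339 1.27227877 6.6446366 ] [-0.37219489 -0.16187872  0.06124357] [ 0.11  0.13  2.1  -0.93  1.07  0.46]
(array([-0.  ,  0.04,  0.04]), array([ -0.6,  18.9, -18.9])) (array([-0.  ,  0.04,  0.04]), array([ -0.8,  44.3, -44.4]))
```

View pics/w11.png

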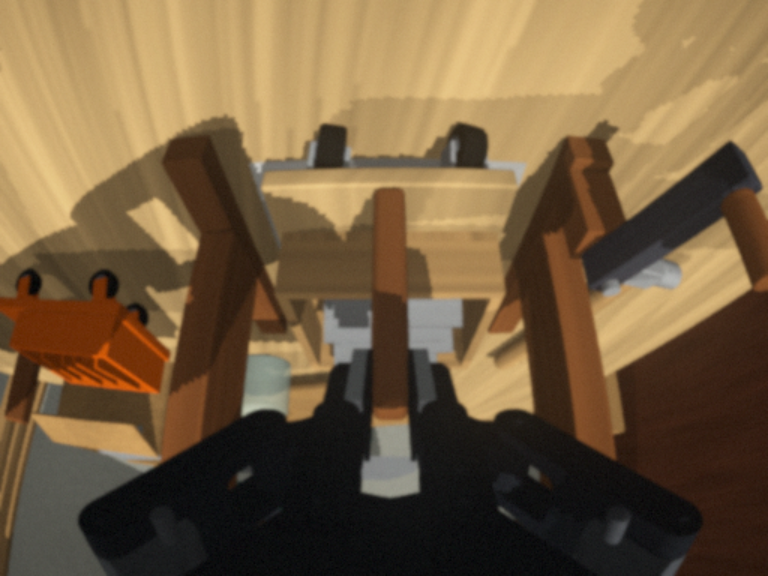

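View pics/s11.png

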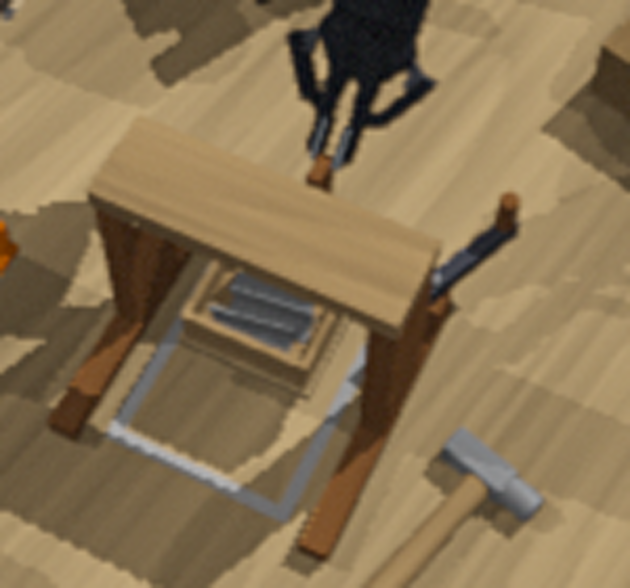

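Request:
{"op": "step_arm", "data": {
  "rows": [
    [[0,0,0],[-0.2,2.5,-2.5],1],
    [[0,0,0],[-0.4,5,-5],1],
    [[0,0,0],[-0.5,7.5,-7.5],1],
    [[0,0,0],[-0.6,10,-10],1],
    [[0,0,0],[-0.7,12.5,-12.5],1],
    [[0,0,0],[-0.7,15,-15],1],
    [[0,0,0],[-0.7,17.5,-17.5],1],
    [[0,0,0],[-0.7,20,-20],1],
    [[0,0,0],[-0.7,22.5,-22.5],1],
    [[0,0,0],[-0.7,25,-25],1]
  ]
}}

```text
time: 10.52
eef_pos: [0.528, -0.078, 0.1129]
tcp_rot: [0.92, 0.087, -0.034, -0.381]
contact_force: [-1.8, 0.7, 8.3]
opening: 0.146
```

Run:
```python
from h import *
import pickle
s,p,R=cur()
print(caddy_pose(),s["contact_force"],s["wrist_torque"],s["qpos"].round(2))
c=viewer.calibration("wrist");pickle.dump(c,open("pics/w12.pkl","wb"))
P,d=viewer.read_camera("wrist"); cv2.imwrite("pics/w12.png",cv2.resize(P[:,:,::-1],None,fx=1.5,fy=1.5))
x,h,_,_=caddy_pose()
print(*[move((a-x[0]),0,0) for a in (0,)])
```

```text
(array([-26.6,   0.8]), np.float64(0.31), array([ 0.5254, -0.0648,  0.1264]), np.float64(0.004)) [-1.82591648  0.65913516  8.34371416] [-0.56596802  0.0284058  -0.16041626] [ 0.04  0.12  2.11 -0.95  1.03  0.42]
(array([0., 0., 0.]), array([ -0.1,  18.5, -18.5]))
```

View pics/w12.png

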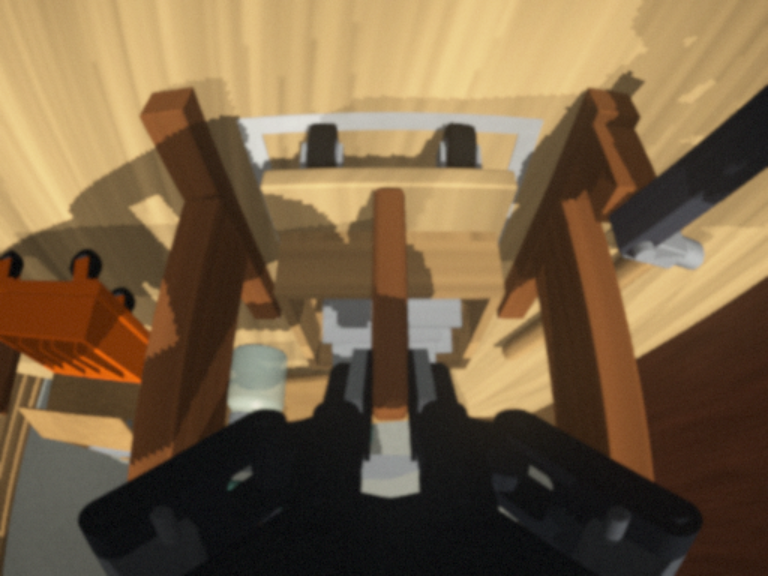

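Run:
```python
from h import *
import pickle; c=pickle.load(open("pics/w12.pkl","rb"))
a=cv2.imread("pics/w12.png")[95:205,225:565]; cv2.imwrite("pics/w12c.png",cv2.resize(a,None,fx=2.3,fy=2.3,interpolation=cv2.INTER_CUBIC))
B=lambda u,v,z: ((wplane(c,(u+.5)/1.5-.5,(v+.5)/1.5-.5,z)-OB)@FB*1000).round(1)
print("tape inner back",B(266,137,0),B(520,137,0),B(300,131,0),B(490,132,0))
print("deck low",B(264,171,.042),B(516,170,.042))
```

```text
tape inner back [-88.5 -68.3   0. ] [-89.1  75.1  -0. ] [-91.7 -48.1   0. ] [-91.5  57.    0. ]
deck low [-104.8  -58.5   42. ] [-105.6   61.1   42. ]
```

View pics/w12c.png

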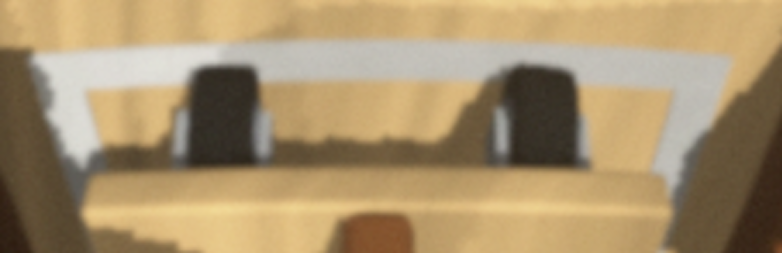

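Request:
{"op": "step_arm", "data": {
  "rows": [
    [[0,0,0],[0,2,-2],1],
    [[0,0,0],[0,4,-4],1],
    [[0,0,0],[0.2,6,-6],1],
    [[0,0,0],[0.2,8.2,-8.2],1],
    [[0,0,0],[0.2,10.4,-10.4],1],
    [[0,0,0],[0.2,12.6,-12.6],1],
    [[0,0,0],[0.2,14.6,-14.6],1],
    [[0,0,0],[0.2,16.6,-16.6],1],
    [[0,0,0],[0.2,18.5,-18.5],1],
    [[0,0,0],[0.2,18.5,-18.5],1]
  ]
}}

```text
time: 11.4
eef_pos: [0.5331, -0.104, 0.1129]
tcp_rot: [0.92, 0.087, -0.034, -0.381]
contact_force: [0.1, -1.8, 7.2]
opening: 0.152
```

Run:
```python
from h import *
import pickle
s,p,R=cur()
print(caddy_pose(),s["contact_force"],s["wrist_torque"],s["qpos"].round(2))
c=viewer.calibration("wrist");pickle.dump(c,open("pics/w13.pkl","wb"))
P,d=viewer.read_camera("wrist"); cv2.imwrite("pics/w13.png",cv2.resize(P[:,:,::-1],None,fx=1.5,fy=1.5))
P,d=viewer.read_camera("scene"); cv2.imwrite("pics/s13.png",cv2.resize(P[165:305,180:330,::-1],None,fx=4.2,fy=4.2,interpolation=cv2.INTER_CUBIC))
```

```text
(array([-0.1,  1.1]), np.float64(0.29), array([ 0.5305, -0.0908,  0.1263]), np.float64(0.004)) [ 0.08335622 -1.820822    7.17328445] [-0.69557635 -0.03365233 -0.13217684] [-0.01  0.12  2.11 -0.97  0.99  0.39]
```

View pics/w13.png

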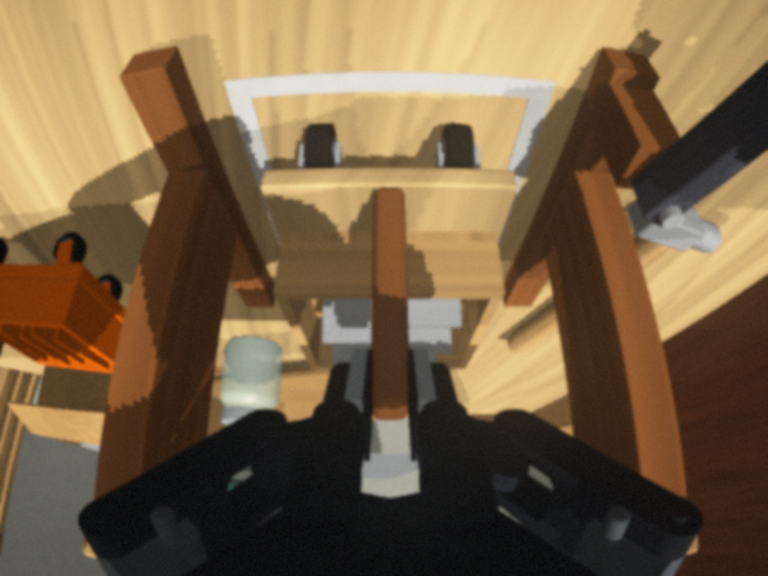

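View pics/s13.png

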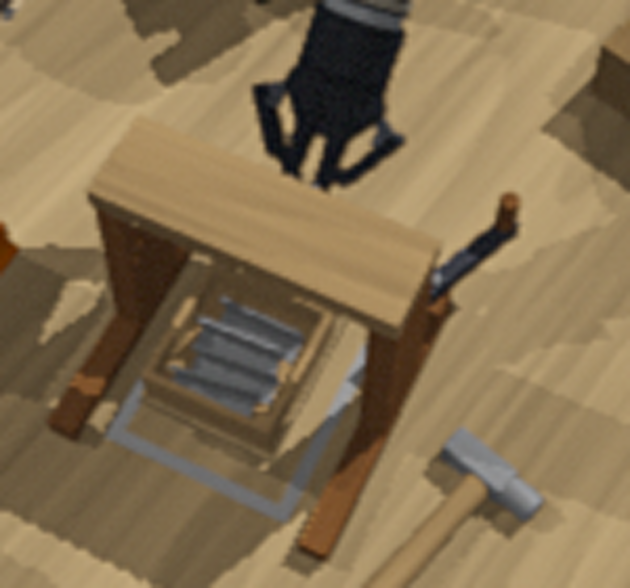

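Run:
```python
from h import *
import pickle; c=pickle.load(open("pics/w13.pkl","rb"));s=viewer.calibration("scene")
B=lambda u,v,z: ((wplane(c,(u+.5)/1.5-.5,(v+.5)/1.5-.5,z)-OB)@FB*1000).round(1)
print("tape inner back",B(252,98,0),B(529,99,0),B(390,94,0))
print("deck low",B(264,171,.042),B(516,170,.042),B(390,170,.042))
S=lambda x,y,z: ((onplane(s,180+(x+.5)/4.2-.5,165+(y+.5)/4.2-.5,z)-OB)@FB*1000).round(1)
print("front tape inner",S(135,425,0),S(283,490,0),"box front top",S(145,378,.09),S(275,433,.09),"deck front",S(143,395,.054),S(268,455,.054))
```

```text
tape inner back [-90.8 -69.9   0. ] [-90.5  74.1   0. ] [-89.6   1.7  -0. ]
deck low [-78.3 -58.2  42. ] [-79.1  61.4  42. ] [-76.8   1.6  42. ]
front tape inner [ 84.2 -65.2   0. ] [79.6 70.7  0. ] box front top [ 77.5 -51.1  90. ] [73.1 60.9 90. ] deck front [ 77.5 -56.3  54. ] [78.1 57.  54. ]
```

Request:
{"op": "step_arm", "data": {
  "rows": [
    [[0,0,0],[0,-0.5,-0.5],1],
    [[0,0,0],[0,-1,-1],1],
    [[0,0,0],[0,-1,-1],1],
    [[0,0,0],[0,-1,-1],0.85],
    [[0,0,0],[0,-1,-1],0.7],
    [[0,0,0],[0,-1,-1],0.5],
    [[0,0,0],[0,-1,-1],0.4],
    [[0,0,0],[0,-1,-1],0.4]
  ]
}}

```text
time: 12.17
eef_pos: [0.5316, -0.1023, 0.111]
tcp_rot: [0.919, 0.087, -0.035, -0.383]
contact_force: [-0.1, 0.2, 0.5]
opening: 0.595
```

Run:
```python
from h import *
import pickle
s,p,R=cur()
print(caddy_pose(),s["contact_force"],s["wrist_torque"],s["opening"])
c=viewer.calibration("wrist");pickle.dump(c,open("pics/w14.pkl","wb"))
P,d=viewer.read_camera("wrist"); cv2.imwrite("pics/w14.png",cv2.resize(P[:,:,::-1],None,fx=1.5,fy=1.5))
```

```text
(array([-2. ,  0.1]), np.float64(0.36), array([ 0.5291, -0.0891,  0.1245]), np.float64(0.002)) [-0.08292316  0.15052681  0.49513483] [ 0.33399878  0.05320347 -0.026254  ] 0.5953691838392666
```

View pics/w14.png

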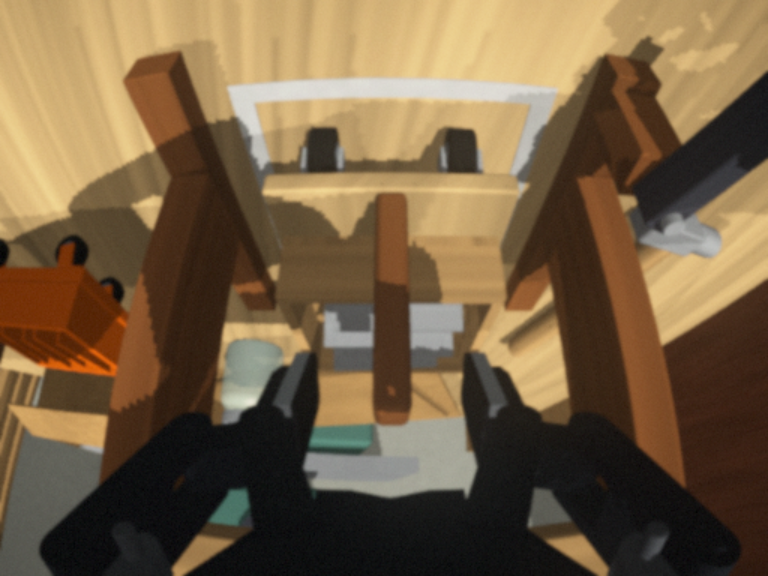

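Request:
{"op": "step_arm", "data": {
  "rows": [
    [[0,0,0],[0,-10,0],0.4],
    [[0,0,0],[0,-30,0],0.4],
    [[0,0,0],[0,-60,0],0.4],
    [[0,0,0],[0,-90,0],0.4],
    [[0,0,0],[0,-120,0],0.4],
    [[0,0,0],[0,-150,0],0.6],
    [[0,0,0],[0,-150,0],1],
    [[0,0,0],[0,-150,0],1]
  ]
}}

```text
time: 12.88
eef_pos: [0.5131, 0.0027, 0.2201]
tcp_rot: [0.919, 0.089, -0.034, -0.383]
contact_force: [0.2, -0.6, -0.3]
opening: 0.181
```

```bash
cat >> h.py <<'E'
def push_pose(phi,d,z,yaw=YB):
    t=np.array([np.sin(phi),-np.cos(phi)]); b=np.array([-.107,.115])+.082*np.array([-np.cos(phi),-np.sin(phi)])-t*d
    return OB+FB@np.array([b[0],b[1],z]), grasp_R(yaw,0.0,1)
E
python3 - <<'E'
from h import *
s,p,R=cur()
print(s["qpos"].round(2),s["contact_force"])
t,dT=viewer.read_camera("top"); cv2.imwrite("pics/t15.png",cv2.resize(t[90:260,130:370,::-1],None,fx=3.3,fy=3.3,interpolation=cv2.INTER_CUBIC))
c=viewer.calibration("wrist")
P,d=viewer.read_camera("wrist"); cv2.imwrite("pics/w15.png",cv2.resize(P[:,:,::-1],None,fx=1.5,fy=1.5))
import pickle;pickle.dump(c,open("pics/w15.pkl","wb"))
# knob phi from first look
k=(np.array([.6533,.0513,0])-OB)@FB; print("knob bay",k, np.hypot(k[0]+.107,k[1]-.115), np.arctan2(-(k[1]-.115),-(k[0]+.107)))
for ph,dd,z in [(-.42,.06,.2),(-.42,.06,.095)]:
    q,G=push_pose(ph,dd,z); print(q,delta(p,R,q,G))
E
```

```text
[ 0.2  -0.01  2.02 -0.83  1.27  0.33] [ 0.23638794 -0.6107638  -0.34780359]
knob bay [-0.18272875  0.14720439  0.        ] 0.08229196147070471 -0.4020906275311525
[0.71296796 0.0365071  0.2       ] (array([44.76,  0.34,  0.55]), array([202.6,  18.5,  11.8]))
[0.71296796 0.0365071  0.095     ] (array([44.76,  0.34,  0.55]), array([201.9,  93. ,  85.8]))
```

View pics/t15.png

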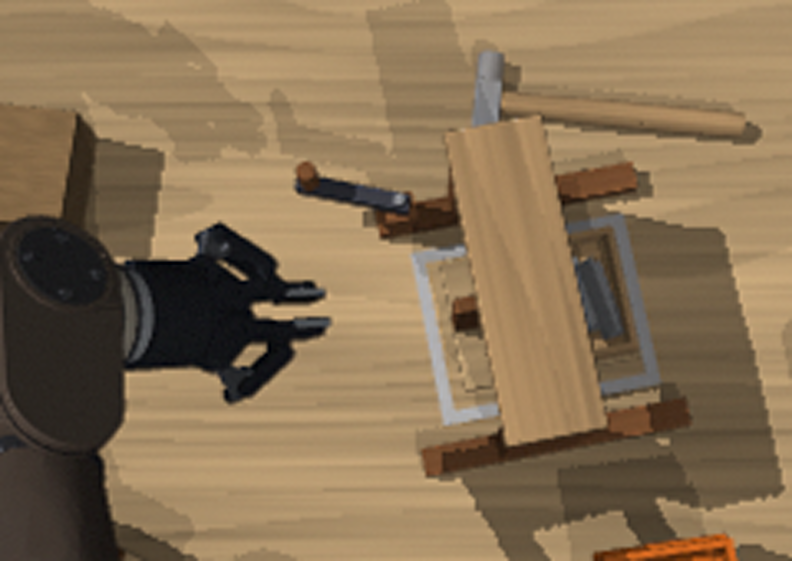

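View pics/w15.png

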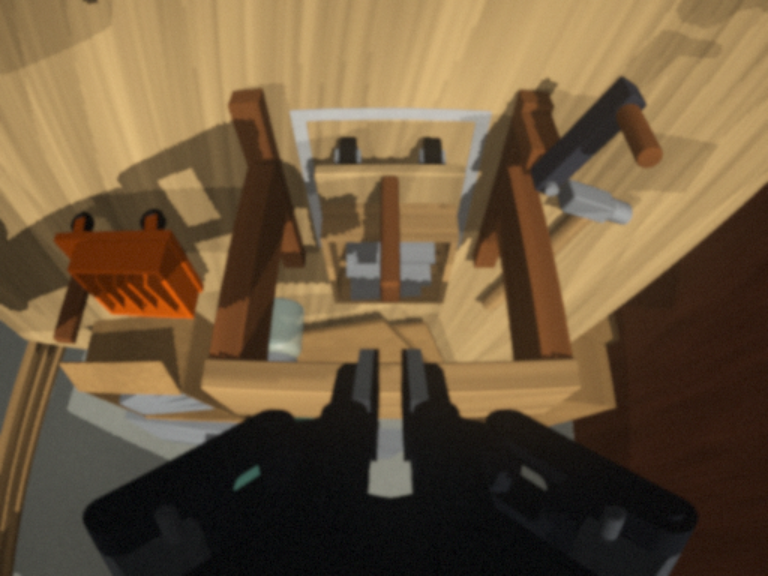

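Request:
{"op": "step_arm", "data": {
  "rows": [
    [[7,0,0],[30,0,0],1],
    [[14,0,0],[70,3,2],1],
    [[21,0,0],[110,6,4],1],
    [[28,0,0.5],[150,10,7],1],
    [[35,0.3,0.5],[180,15,10],1],
    [[42,0.3,0.5],[203,18,12],1],
    [[44.8,0.3,0.5],[203,18,12],1],
    [[44.8,0.3,0.5],[203,18,12],1],
    [[44.8,0.3,0.5],[203,18,12],1],
    [[44.8,0.3,0.5],[203,18,12],1]
  ]
}}

```text
time: 13.82
eef_pos: [0.7113, 0.0351, 0.1964]
tcp_rot: [0.704, 0.061, -0.065, -0.704]
contact_force: [0.9, 0.5, -0.5]
opening: -0.002
```

Run:
```python
from h import *
s,p,R=cur()
print(p,R.round(3),s["qpos"].round(2),s["contact_force"],s["opening"])
for ph,dd,z in [(-.42,.06,.097),(-.42,.026,.097)]:
    q,G=push_pose(ph,dd,z); print(q,delta(p,R,q,G))
t,dT=viewer.read_camera("top"); cv2.imwrite("pics/t16.png",cv2.resize(t[60:230,130:370,::-1],None,fx=3.3,fy=3.3,interpolation=cv2.INTER_CUBIC))
```

```text
[0.71133168 0.0350826  0.19639947] [[ 0.984 -0.006 -0.179]
 [ 0.179 -0.001  0.984]
 [-0.006 -1.     0.   ]] [-0.09  0.37  1.47 -0.    1.31 -0.27] [ 0.90810049  0.49776273 -0.473265  ] -0.002495225005685307
[0.71296796 0.0365071  0.097     ] (array([-0.01, -0.11, -0.32]), array([ 2.4, 99.4,  1.1]))
[0.67993027 0.04453897 0.097     ] (array([-0.01, -0.11, -0.32]), array([-28.6,  99.6,  14.9]))
```

View pics/t16.png

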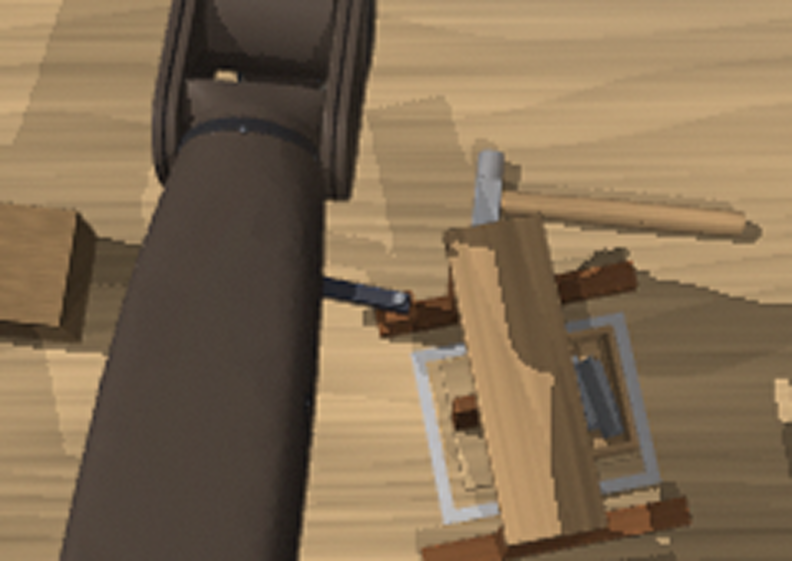

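Request:
{"op": "step_arm", "data": {
  "rows": [
    [[0,0,-0.3],[2,40,1],1],
    [[0,0,-0.3],[2,80,1],1],
    [[0,0,-0.3],[2,99,1],1],
    [[0,0,-0.3],[2,99,1],1],
    [[0,0,-0.3],[-5,99,4],1],
    [[0,0,-0.3],[-13,99,8],1],
    [[0,0,-0.3],[-20,99,11],1],
    [[0,0,-0.3],[-26,99,14],1],
    [[0,0,-0.3],[-26,99,14],1]
  ]
}}

```text
time: 14.62
eef_pos: [0.6837, 0.045, 0.1012]
tcp_rot: [-0.704, -0.065, 0.062, 0.704]
contact_force: [0.1, -0.3, -0.1]
opening: 0.003
```

Run:
```python
from h import *
s,p,R=cur()
print(p,(p-OB)@FB,s["qpos"].round(2),s["contact_force"],s["opening"])
P,d=viewer.read_camera("wrist"); cv2.imwrite("pics/w17.png",cv2.resize(P[:,:,::-1],None,fx=1.5,fy=1.5))
for ph in np.linspace(-.42,1.57,21):
    dd=np.interp(ph,[-.42,1.57],[.026,.0205]); q,G=push_pose(ph,dd,.097); r=delta(p,R,q,G); print(round(ph,2),r[1])
```

```text
[0.68370577 0.04496628 0.10122529] [-0.17101026  0.17596728  0.10122529] [-0.08  0.39  1.62  0.    1.12 -0.26] [ 0.07493982 -0.26964711 -0.08992944] 0.002547231065365351
-0.42 [-3.8  4.2  0.3]
-0.32 [-10.7   4.2   5.7]
-0.22 [-18.2   4.1  10.4]
-0.12 [-26.1   4.1  14.3]
-0.02 [-34.3   4.1  17.4]
0.08 [-42.8   4.   19.6]
0.18 [-51.5   4.   21. ]
0.28 [-60.2   3.9  21.4]
0.38 [-69.    3.9  20.9]
0.48 [-77.6   3.9  19.6]
0.58 [-86.1   3.8  17.4]
0.67 [-94.3   3.8  14.3]
0.77 [-102.1    3.7   10.4]
0.87 [-109.4    3.7    5.8]
0.97 [-116.3    3.7    0.4]
1.07 [-122.6    3.7   -5.7]
1.17 [-128.2    3.6  -12.4]
1.27 [-133.     3.6  -19.6]
1.37 [-137.2    3.6  -27.2]
1.47 [-140.5    3.6  -35.2]
1.57 [-142.9    3.6  -43.6]
```

View pics/w17.png

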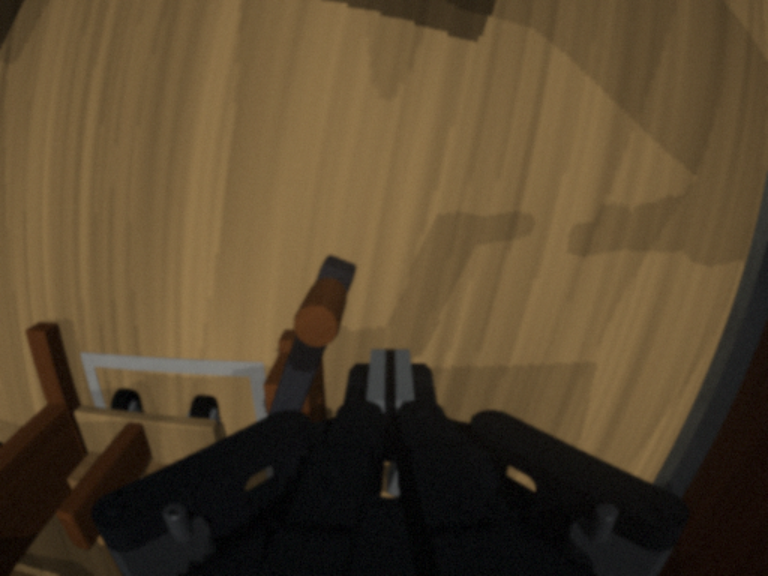

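Run:
```python
from h import *
c=viewer.calibration("wrist")
f=lambda u,v,z: ((wplane(c,(u+.5)/1.5-.5,(v+.5)/1.5-.5,z)-OB)@FB*1000).round(1)
print("knob top",f(317,326,.126),"edges",f(295,326,.126),f(340,326,.126),"bar end",f(340,262,.086),"fingertip",f(390,352,.101),f(370,352,.101),f(411,352,.101))
```

```text
knob top [-182.9  149.5  126. ] edges [-182.8  141.1  126. ] [-182.9  158.2  126. ] bar end [-197.4  154.6   86. ] fingertip [-160.4  176.9  101. ] [-160.4  168.1  101. ] [-160.3  186.1  101. ]
```

Run:
```python
from h import *
s,p,R=cur(); c=viewer.calibration("wrist"); P,d=viewer.read_camera("wrist")
for u,v in [(260,236),(253,240),(260,245),(266,240),(260,255),(260,265),(211,217),(245,250),(280,250)]:
    o,r=wray(c,u,v); rc=c["R"]@r; X=o+r*d[v,u]/rc[2]
    print((u,v),d[v,u].round(4),"tool",(R.T@(X-p)*1000).round(1),"bay",((X-OB)@FB*1000).round(1))
```

```text
(260, 236) 0.1468 tool [  0.6 -44.3  10. ] bay [-180.6  176.7  145.2]
(253, 240) 0.1426 tool [ -2.8 -48.8   9.9] bay [-180.5  173.3  149.6]
(260, 245) 0.1384 tool [  0.6 -53.3   9.6] bay [-180.2  176.7  154.2]
(266, 240) 0.1429 tool [  3.5 -48.5   9.8] bay [-180.4  179.6  149.4]
(260, 255) 0.1299 tool [  0.6 -62.3   9.2] bay [-179.8  176.6  163.2]
(260, 265) 0.1198 tool [  0.6 -72.6  10.2] bay [-180.8  176.6  173.4]
(211, 217) 0.1645 tool [-26.8 -25.1  12.3] bay [-182.9  149.4  125.9]
(245, 250) 0.1337 tool [ -6.3 -58.2   9.5] bay [-180.1  169.8  159.1]
(280, 250) 0.1416 tool [ 10.2 -51.1   5.7] bay [-176.3  186.4  152. ]
```

Run:
```python
from h import *
s,p,R=cur(); c=viewer.calibration("wrist"); P,d=viewer.read_camera("wrist")
for u in (256,262):
  for v in range(205,262,3):
    o,r=wray(c,u,v); rc=c["R"]@r; X=o+r*d[v,u]/rc[2]
    print((u,v),P[v,u],d[v,u].round(4),"tool",(R.T@(X-p)*1000).round(1))
```

```text
(256, 205) [134 110  69] 0.2968 tool [ -3.3 101.5 -26. ]
(256, 208) [131 107  67] 0.2976 tool [ -3.3 101.4 -29.1]
(256, 211) [133 109  72] 0.2986 tool [ -3.3 101.4 -32.4]
(256, 214) [131 106  69] 0.2993 tool [ -3.3 101.1 -35.5]
(256, 217) [123  99  63] 0.3005 tool [ -3.3 101.4 -38.9]
(256, 220) [115  94  61] 0.3009 tool [ -3.4 100.9 -41.9]
(256, 223) [115  94  58] 0.3032 tool [ -3.4 102.1 -45.8]
(256, 226) [115  94  60] 0.3049 tool [ -3.4 102.7 -49.4]
(256, 229) [117  96  62] 0.3052 tool [ -3.4 102.  -52.5]
(256, 232) [91 79 55] 0.1522 tool [ -1.5 -38.9   9.6]
(256, 235) [55 54 54] 0.1486 tool [ -1.4 -42.6   9.7]
(256, 238) [57 57 56] 0.1454 tool [ -1.4 -46.    9.7]
(256, 241) [54 53 51] 0.1428 tool [ -1.4 -48.8   9.4]
(256, 244) [51 50 48] 0.1389 tool [ -1.3 -52.7   9.8]
(256, 247) [45 45 44] 0.1361 tool [ -1.3 -55.7   9.7]
(256, 250) [50 48 48] 0.1337 tool [ -1.2 -58.2   9.5]
(256, 253) [47 48 44] 0.1309 tool [ -1.2 -61.2   9.6]
(256, 256) [47 46 46] 0.1289 tool [ -1.2 -63.4   9.3]
(256, 259) [41 42 41] 0.1241 tool [ -1.1 -68.   10.4]
(262, 205) [119  96  61] 0.2966 tool [  2.7 101
[... 305 characters left out ...]
 [111  91  59] 0.3001 tool [  2.7  99.2 -44.6]
(262, 226) [110  88  55] 0.3032 tool [  2.8 101.1 -48.7]
(262, 229) [106  86  53] 0.3047 tool [  2.8 101.6 -52.3]
(262, 232) [84 69 47] 0.1521 tool [  1.6 -38.9   9.6]
(262, 235) [33 32 27] 0.1482 tool [  1.6 -43.    9.9]
(262, 238) [33 31 27] 0.1439 tool [  1.6 -47.3  10.3]
(262, 241) [29 28 27] 0.1422 tool [  1.5 -49.4   9.7]
(262, 244) [27 24 21] 0.1384 tool [  1.5 -53.2  10. ]
(262, 247) [28 25 23] 0.1358 tool [  1.5 -55.9   9.9]
(262, 250) [29 26 23] 0.1338 tool [  1.5 -58.2   9.5]
(262, 253) [29 24 22] 0.1316 tool [  1.5 -60.6   9.2]
(262, 256) [23 20 15] 0.1286 tool [  1.5 -63.6   9.4]
(262, 259) [25 23 21] 0.1254 tool [  1.4 -66.9   9.7]
```

Run:
```python
from h import *
c=viewer.calibration("top"); s=viewer.calibration("scene")
R=Rot.from_quat([0.919,0.089,-0.034,-0.383]).as_matrix(); p=np.array([.5131,.0027,.2201])
for o in (0,-.02,-.04): 
    q=proj(c,p+o*R[:,1]); print("t15",o,((q-[130,90])*3.3).round(0))
# scene at s13, TCP [.5331,-.104,.1129]; s9 [.5264,.0438,.1129]
R=Rot.from_quat([0.923,0.036,-0.013,-0.383]).as_matrix(); p=np.array([.5264,.0438,.1129])
for o in (0,-.02,-.04): 
    print("s9",o,((proj(s,p+o*R[:,1])-[180,145])*4.2).round(0),"t9",((proj(c,p+o*R[:,1])-[130,90])*3.3).round(0))
P,d=viewer.read_camera("scene"); cv2.imwrite("pics/s18.png",cv2.resize(P[100:300,180:360,::-1],None,fx=3.3,fy=3.0,interpolation=cv2.INTER_CUBIC))
st,pp,RR=cur(); print("now scene",[((proj(s,pp+o*RR[:,1])-[180,100])*[3.3,3]).round(0) for o in (0,-.02,-.04)])
```

```text
t15 0 [354. 308.]
t15 -0.02 [335. 309.]
t15 -0.04 [316. 309.]
s9 0 [376. 220.] t9 [314. 315.]
s9 -0.02 [385. 199.] t9 [296. 314.]
s9 -0.04 [394. 177.] t9 [277. 313.]
now scene [array([418., 366.]), array([421., 357.]), array([423., 347.])]
```

View pics/s18.png

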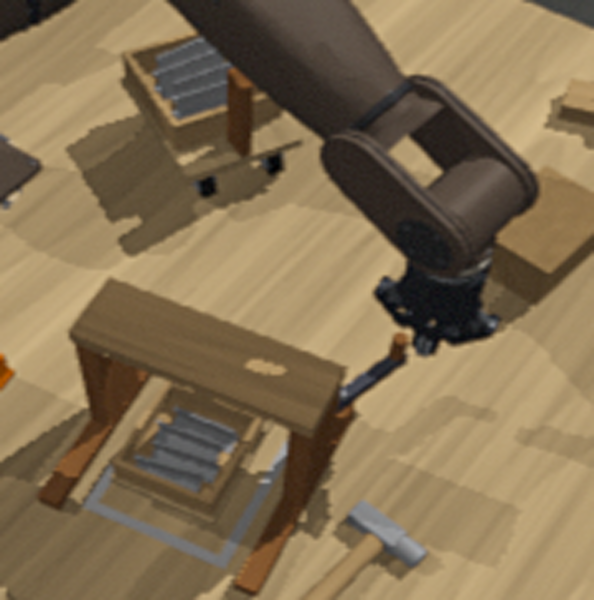

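Request:
{"op": "step_arm", "data": {
  "rows": [
    [[0,0,0],[0,15,0],1],
    [[0,0,0],[0,29,0],1],
    [[0,0,0],[0,29,0],1],
    [[0,0,0],[0,29,0],1]
  ]
}}

```text
time: 15.15
eef_pos: [0.6823, 0.0443, 0.0666]
tcp_rot: [-0.704, -0.062, 0.065, 0.705]
contact_force: [0.3, -0.2, -0.3]
opening: 0.002
```

Run:
```python
from h import *
s,p,R=cur()
print(p,(p-OB)@FB,s["contact_force"],s["opening"])
P,d=viewer.read_camera("wrist"); cv2.imwrite("pics/w18.png",cv2.resize(P[:,:,::-1],None,fx=1.5,fy=1.5))
for ph in np.linspace(-.42,1.62,21):
    dd=np.interp(ph,[-.42,1.57],[.017,.0185]); q,G=push_pose(ph,dd,p[2]); r=delta(p,R,q,R); print(round(ph,2),r[1])
```

```text
[0.682302   0.04431645 0.06661816] [-0.17062452  0.17446926  0.06661816] [ 0.27936752 -0.23735842 -0.29057805] 0.00237062072577397
-0.42 [-10.5   0.    4.3]
-0.32 [-17.6   0.1   8.9]
-0.22 [-25.2   0.1  12.7]
-0.11 [-33.    0.1  15.8]
-0.01 [-41.2   0.2  18.1]
0.09 [-49.6   0.2  19.5]
0.19 [-58.    0.2  20.1]
0.29 [-66.5   0.2  19.8]
0.4 [-74.9   0.3  18.7]
0.5 [-83.1   0.3  16.7]
0.6 [-91.1   0.3  13.9]
0.7 [-98.8   0.3  10.3]
0.8 [-106.1    0.3    6. ]
0.91 [-112.9    0.4    0.9]
1.01 [-119.2    0.4   -4.8]
1.11 [-124.8    0.4  -11.1]
1.21 [-129.8    0.4  -18. ]
1.31 [-134.1    0.4  -25.3]
1.42 [-137.6    0.4  -33.1]
1.52 [-140.3    0.4  -41.1]
1.62 [-142.2    0.4  -49.4]
```

View pics/w18.png

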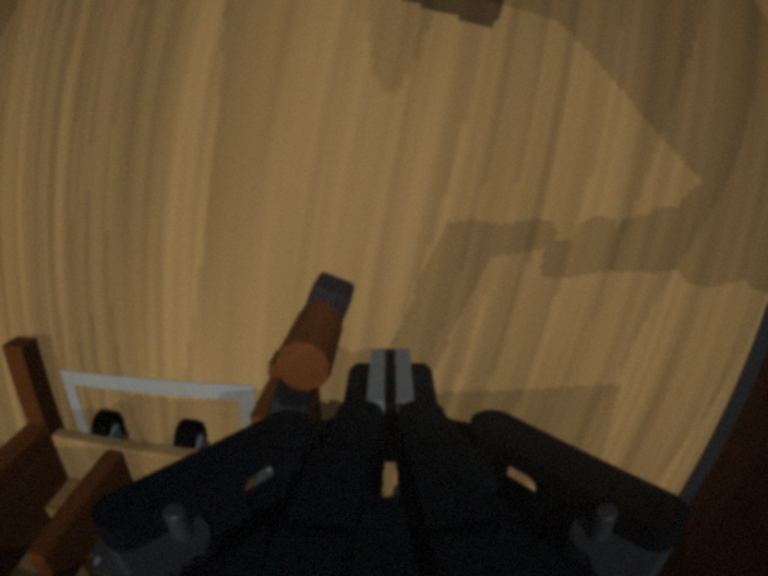

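Request:
{"op": "step_arm", "data": {
  "rows": [
    [[0,0,0],[-10,0,4],1],
    [[0,0,0],[-17.5,0,9],1],
    [[0,0,0],[-25,0,12.7],1],
    [[0,0,0],[-33,0,15.8],1],
    [[0,0,0],[-41,0,18],1],
    [[0,0,0],[-49.5,0,19.5],1],
    [[0,0,0],[-58,0,20],1],
    [[0,0,0],[-66.5,0,20],1],
    [[0,0,0],[-75,0,18.7],1],
    [[0,0,0],[-83,0,16.7],1]
  ]
}}

```text
time: 16.03
eef_pos: [0.5988, 0.0457, 0.0699]
tcp_rot: [-0.704, -0.064, 0.063, 0.704]
contact_force: [1.6, -0.1, 0.6]
opening: -0.003
```

Run:
```python
from h import *
s,p,R=cur()
print(p,(p-OB)@FB,s["contact_force"],s["opening"])
c=viewer.calibration("wrist")
P,d=viewer.read_camera("wrist"); cv2.imwrite("pics/w19.png",cv2.resize(P[:,:,::-1],None,fx=1.5,fy=1.5))
import pickle;pickle.dump(c,open("pics/w19.pkl","wb"))
for ph in np.linspace(.5,1.64,13):
    dd=np.interp(ph,[-.42,1.57],[.017,.0185]); q,G=push_pose(ph,dd,p[2]); r=delta(p,R,q,R); print(round(ph,2),r[1])
```

```text
[0.59879726 0.04566487 0.06991684] [-0.18702499  0.0925798   0.06991684] [ 1.5705247  -0.13533994  0.63133888] -0.002708568100384901
0.5 [-1.4 -0.   0.4]
0.6 [-8.8 -0.  -2.2]
0.69 [-16.   -0.   -5.5]
0.78 [-22.9  -0.1  -9.4]
0.88 [-29.3  -0.1 -14. ]
0.97 [-35.3  -0.1 -19.1]
1.07 [-40.8  -0.1 -24.8]
1.16 [-45.7  -0.1 -31. ]
1.26 [-50.   -0.1 -37.6]
1.36 [-53.7  -0.2 -44.6]
1.45 [-56.7  -0.2 -52. ]
1.54 [-59.   -0.2 -59.5]
1.64 [-60.6  -0.2 -67.3]
```

View pics/w19.png

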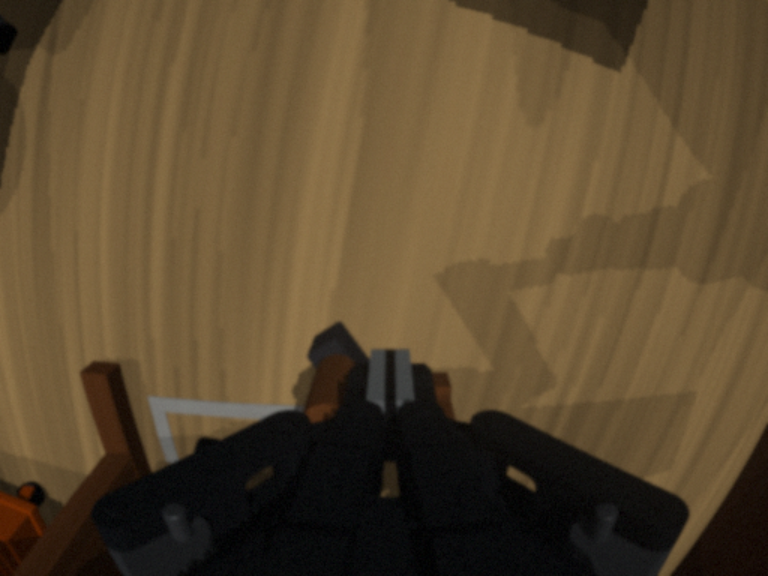

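Request:
{"op": "step_arm", "data": {
  "rows": [
    [[-2,0,0],[-9,-0.5,-3.7],1],
    [[-4,0,0],[-16,-1,-8.5],1],
    [[-6.5,0,0],[-23,-2,-14],1],
    [[-9,0,0],[-29.5,-2.5,-20],1],
    [[-11,0,0],[-35.5,-3,-26.5],1],
    [[-13,0,0],[-41,-4,-34],1],
    [[-15,0,0],[-46,-5,-41],1],
    [[-15,0,0],[-46,-5,-41],1]
  ]
}}

```text
time: 16.75
eef_pos: [0.5598, -0.0027, 0.0739]
tcp_rot: [0.79, 0.071, -0.055, -0.606]
contact_force: [0.3, 0.5, -0.2]
opening: -0.004
```

Run:
```python
from h import *
s,p,R=cur()
print(p,(p-OB)@FB,s["contact_force"],s["opening"])
P,d=viewer.read_camera("wrist"); cv2.imwrite("pics/w20.png",cv2.resize(P[:,:,::-1],None,fx=1.5,fy=1.5))
P,d=viewer.read_camera("scene"); cv2.imwrite("pics/s20.png",cv2.resize(P[165:305,180:330,::-1],None,fx=4.2,fy=4.2,interpolation=cv2.INTER_CUBIC))
x0=(p-OB)@FB
for ph in (1.16,1.26,1.36,1.45,1.54,1.64):
    dd=.0185; q,G=push_pose(ph,dd,p[2]); q=q+FB[:,0]*.010; print(ph,delta(p,R,q,R)[1],(q-OB)@FB)
```

```text
[ 0.55975354 -0.00266455  0.07385724] [-0.14653769  0.04545312  0.07385724] [ 0.31462723  0.51649665 -0.1726614 ] -0.0037247714425157267
1.16 [ 1.8 -0.   0.2] [-0.1467067   0.04720993  0.07385724]
1.26 [-2.9  1.8 -6.6] [-0.13969066  0.0425862   0.07385724]
1.36 [ -6.7   3.7 -13.8] [-0.13224807  0.03868602  0.07385724]
1.45 [ -9.6   5.5 -20.6] [-0.12524642  0.03582684  0.07385724]
1.54 [-11.8   7.4 -27.6] [-0.11801613  0.03360852  0.07385724]
1.64 [-13.5   9.5 -35.5] [-0.10978555  0.03191703  0.07385724]
```

View pics/w20.png

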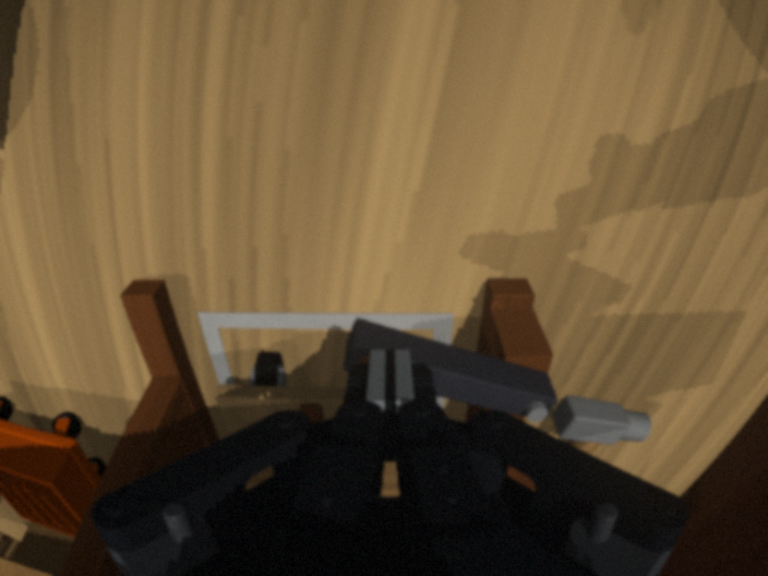

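View pics/s20.png

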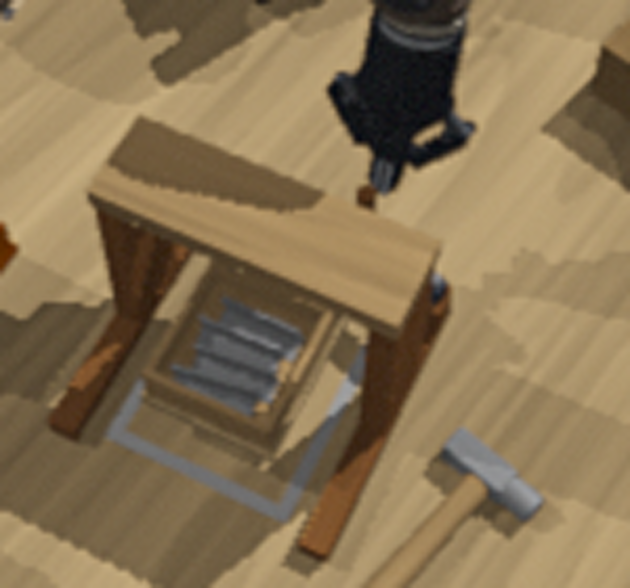

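Request:
{"op": "step_arm", "data": {
  "rows": [
    [[0,0,0],[-3,1.8,-6.6],1],
    [[0,0,0],[-6.7,3.7,-13.8],1],
    [[0,0,0],[-9.6,5.5,-20.6],1],
    [[0,0,0],[-11,6.5,-24],1],
    [[0,0,0],[-11.8,7.4,-27.5],1],
    [[0,0,0],[-12.2,8,-29.5],1],
    [[0,0,0],[-12.2,8,-29.5],1]
  ]
}}

```text
time: 17.43
eef_pos: [0.5552, -0.034, 0.0746]
tcp_rot: [0.789, 0.072, -0.053, -0.608]
contact_force: [-0.3, 6.3, 1.0]
opening: -0.002
```

Run:
```python
from h import *
s,p,R=cur()
print(p,(p-OB)@FB,s["contact_force"],s["opening"])
c=viewer.calibration("wrist")
P,d=viewer.read_camera("wrist"); cv2.imwrite("pics/w21.png",cv2.resize(P[:,:,::-1],None,fx=1.5,fy=1.5))
import pickle;pickle.dump(c,open("pics/w21.pkl","wb"))
```

```text
[ 0.55519969 -0.03403704  0.07455873] [-0.11650266  0.03531075  0.07455873] [-0.31025052  6.28216396  1.0013497 ] -0.0016489023109842753
```

View pics/w21.png

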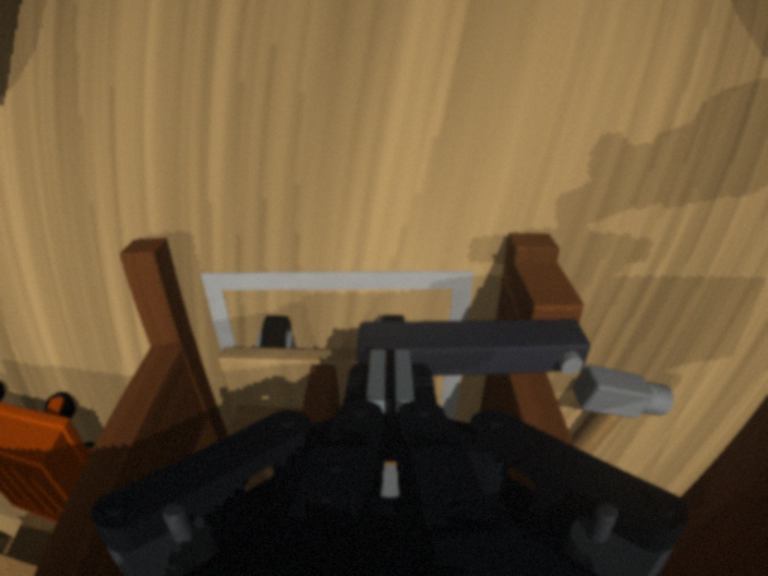

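Request:
{"op": "step_arm", "data": {
  "rows": [
    [[0,0,0],[0,0,10],1],
    [[0,0,0],[0,-5,35],1],
    [[0,0,0],[0,-25,60],1],
    [[0,0,0],[0,-60,80],1],
    [[0,0,0],[0,-95,100],1],
    [[0,0,0],[0,-130,110],1],
    [[0,0,0],[0,-130,110],1],
    [[0,0,0],[0,-130,110],1]
  ]
}}

```text
time: 18.15
eef_pos: [0.5311, 0.1038, 0.1743]
tcp_rot: [0.79, 0.074, -0.053, -0.606]
contact_force: [0.2, 0.4, 0.0]
opening: -0.001
```

Run:
```python
from h import *
import pickle
s,p,R=cur()
print(p,(p-OB)@FB,s["contact_force"],s["dq"].round(3))
c=viewer.calibration("wrist")
P,d=viewer.read_camera("wrist"); cv2.imwrite("pics/w22.png",cv2.resize(P[:,:,::-1],None,fx=1.5,fy=1.5)); pickle.dump(c,open("pics/w22.pkl","wb"))
P,d=viewer.read_camera("scene"); cv2.imwrite("pics/s22.png",cv2.resize(P[145:305,180:360,::-1],None,fx=3.7,fy=3.7,interpolation=cv2.INTER_CUBIC))
P,d=viewer.read_camera("top"); cv2.imwrite("pics/t22.png",cv2.resize(P[90:260,130:370,::-1],None,fx=3.3,fy=3.3,interpolation=cv2.INTER_CUBIC))
```

```text
[0.53113663 0.10379598 0.1742762 ] [-0.25641513  0.03652452  0.1742762 ] [0.20678084 0.38319499 0.04820618] [-0.033  0.037  0.062  0.005 -0.005 -0.003]
```

View pics/w22.png

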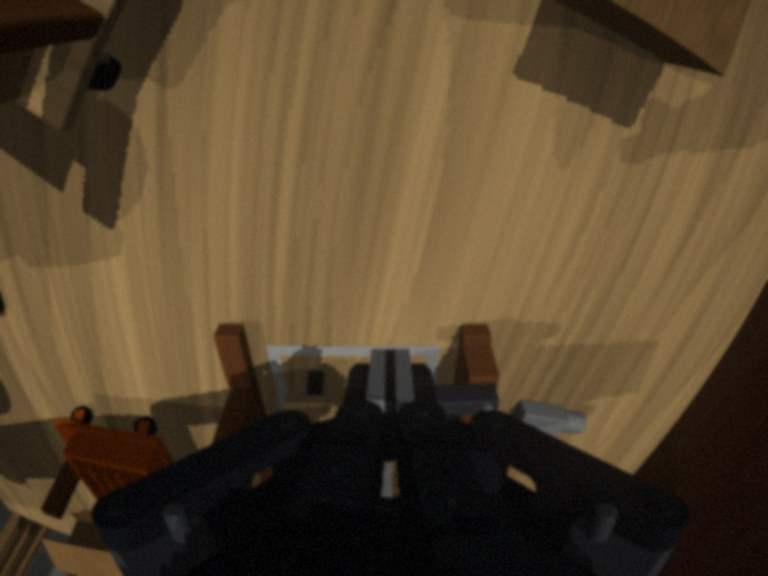

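View pics/s22.png

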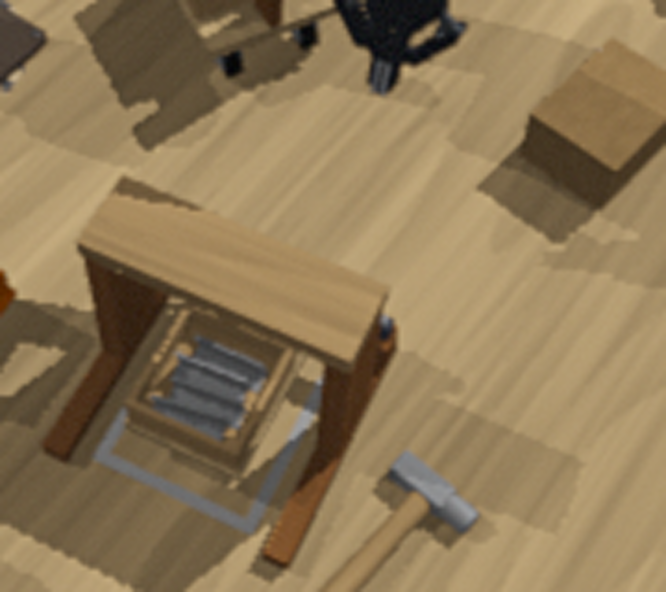

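View pics/t22.png

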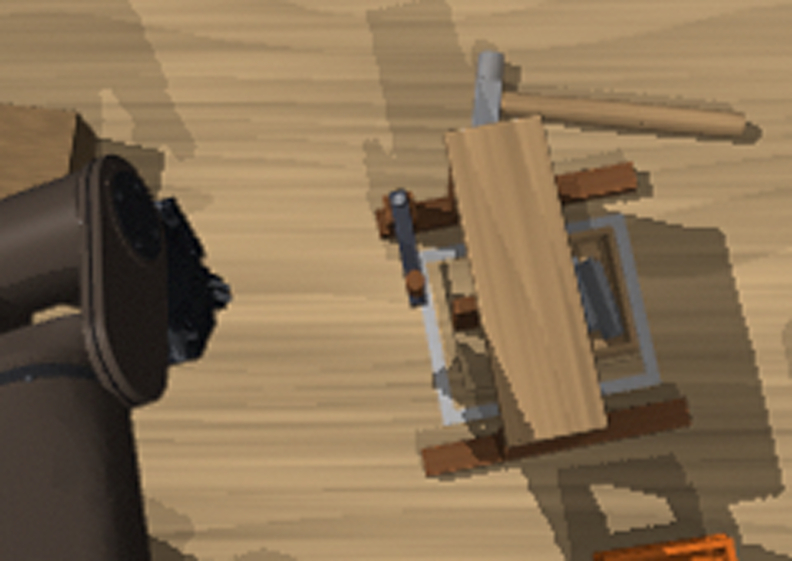

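Run:
```python
from h import *
c=viewer.calibration("top")
f=lambda x,y,z: ((onplane(c,130+(x+.5)/3.3-.5,90+(y+.5)/3.3-.5,z)-OB)@FB*1000).round(1)
k=f(416,277,.126); pn=f(399,198,.086); print(pn,k,np.arctan2(-(k[1]-115),-(k[0]+107)), np.arctan2(-(k[1]-pn[1]),-(k[0]-pn[0])))
a=cv2.imread("pics/t15.png").astype(int);b=cv2.imread("pics/t22.png").astype(int)
print("box-front region diff",abs(a-b)[225:395,585:640].mean(), "hammer",abs(a-b)[40:140,470:770].mean())
print("deck front inner box",f(632,345,.09),f(603,232,.09))
```

```text
[-106.6  117.8   86. ] [-106.3   35.9  126. ] 1.5796456533111545 1.5744593140751313
box-front region diff 1.1455614973262032 hammer 1.1109888888888888
deck front inner box [ 69.1 -52.8  90. ] [65.7 51.5 90. ]
```

The keeper reads about 1.57 rad, at its stop. The caddy and the hammer haven't moved, so I'm handing in.

```bash
python3 -c "
from plant import ctrl
s=ctrl.get_state();print(s['time'],s['contact_force'])
print(ctrl.sign_off())"
```

```text
18.3 [-0.08604838  0.93144944 -0.95930012]
the job is handed in; nothing more can be done
None
```

The small wooden caddy is parked in the bay and released, with the keeper bar across behind it. I handed the job in at 18.3 s with the arm clear of everything.

**How it went:**
- I gripped the grip board with the tool leaning back 45° and rolled the caddy about 72 mm straight ahead.
- I then steered it under the plank, ending with about 60 mm of straight rolling, and let go.
- I swung the keeper bar over with the closed fingers until it met its stop, at about 6 N.

**Last checks:**
- **Parking:** just before release, the gap from deck to tape was about 12 mm at the back and on both sides, square to within about 0.5°. After release it looked unchanged in the pictures.
- **Front gap:** this is worked out from the outline's size. The rough scene-camera reading put the front tape about 10 mm nearer than its nominal place, and I trusted the back-edge measurement instead.
- **Castors:** the back pair looked straight in the wrist pictures, both before the plank and in the bay. I never saw the front pair clearly, so that they are straight is inferred from the straight rolling distance.
- **Keeper:** measured about 1.57–1.58 rad, at its stop.
- **Bystanders:** the hammer region is unchanged between the before and after pictures. I did not measure the jar or the carton again, but the arm never worked near the jar and only passed clear of the carton.
- **Disagreement:** the fingers seen by the cameras end about 30–40 mm short of the reported TCP. I worked lower than planned when pushing the keeper knob to allow for that.

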